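# Tip the worn parts into the scrap bin

## Robot

A 6-joint arm with a two-finger parallel gripper is mounted at the origin on the work surface. World frame = base frame: x ahead of the robot, y to its left, z up, the work surface at z = 0. Lengths are in m, angles in rad, forces in N, time in s.
With the tool pointing down it reaches from about 0.275 to 0.75 m from the base axis. Payload 10.2 kg.
Tool frame: the origin (TCP) lies at the very end of the fingers, on their centre line; the grasp point (between the pads) lies ctrl.grasp_offset behind it (ctrl.grasp_offset is the distance from the TCP to the grasp point, in m); z points along the fingers, y is the direction in which the jaws open and shut (so a half turn about z gives the same grasp; the last joint's range is limited). The gripper opens to 85 mm and grips with 20 to 120 N. Pads are 22 mm wide; open, the fingers measure 114 mm over their backs; the gripper's body (76 mm by 85 mm) begins 54 mm behind the grasp point. The pads swing forward as they close: fully open they stand 13 mm farther back than shut.
Start: joints at [0.996, 0.313, 1.498, -0, 1.331, -0.223], TCP at [0.181, 0.493, 0.231] pointing down, gripper open.
Joint ranges: [-2.94, 2.94], [-0.97, 2.17], [0.19, 2.56], [-1.23, 4.37], [0.02, 3.11], [-2.88, 2.88]. Speed limits (rad/s): [2.39, 2.39, 3.01, 3.14, 3.14, 3.14].

## Interface

Orientations are given as a unit quaternion [x, y, z, w].
In Python, from bench import telemetry, optics, order, spot_in, regions_of, ctrl gives the robot as it stands.
- The arm moves only by the shell command python3 -m crank 'ROWS' [OPENING]. ROWS is JSON, a list of rows, each an object with "offset": the shift along the world's x, y, z scaled (see below), a list of three; "turn": the turn, a rotation vector about the world's x, y, z scaled (see below), a list of three. A call has 1 to 12 rows; each row shifts and turns the commanded pose from where the row before left it; what a row does not reach is not made up. The controller multiplies each number of a shift by 0.4 m and each number of a turn by 180 degrees. A row lasts 1/8 s, in which the tool goes at most 62.5 mm and 10.7 degrees, less where a joint would pass 70% of its speed; a pose out of reach is approached as far as the arm can. A call with a number of a shift or a turn outside -1 to 1 is refused whole. A call with a gripper value outside its range is refused whole. OPENING is the gripper's target within -1 to 1 (fully open at 1, half-way at 0, shut at -1), set as the call begins (- or left out, the last holds). The fingers move at their own pace and stop on an object; the grip force is fixed at half the most. Time passes only in rows, so rows that do not move let the fingers close. It gives the time, the measured TCP pose, the force and the opening at its end, in the units of the state.
- telemetry.observe(): the state, without advancing time (a new reading comes with each control period).
- optics.get_image(name): name is "scene" or "top"; returns a dict with "pixels" (480x640x3 uint8, red, green, blue), "fx", "fy", "cx", "cy" (pixels), "origin" and "orientation" of the camera in the world. Camera axes: x right, y up, looking along -z (the intrinsics and any distortion apply to the point x, -y, -z); pixel columns grow to the right and rows downward; lengths in m; the calibration is good to about 2 mm. A picture is of the moment at which its call begins. There is no depth.
- order.finish_job(): hands the job in, once; it reports no verdict.
Trained networks look in the newest picture that a camera, given by its name, has taken for a name from the list of things; names that differ only in an ending like _2 or _b are one class to them, and where a whole thing is asked for, a point or a joint stands for the part that bears it (a point fixed in the world has none). Each returns a list of dicts, best first, with "confidence" (0 to 1); they miss things now and then, are a little off and sometimes report something else, mostly with a low value. They report only what shows in the picture. A call takes as long as a camera call.
- spot_in(camera, label): "rect" ([centre column, centre row, width, height] in pixels, round what is visible of it).
- regions_of(camera, label): "pixels" (480x640 bool, what is visible of it) and "rect" ([centre column, centre row, width, height] in pixels, round what is visible of it).
The state is a dict: "clock": time; "joint_pos": joint angles; "qvel": joint speeds; "joint_torque": joint torques, N m; "tool_pos": TCP position; "tool_rot": TCP orientation; "force": force on the tool from outside, world axes, zero at the start; "wrist_torque": the same for the moment, N m; "finger_gap": finger opening in m.
Only numpy, scipy, OpenCV 4.12 (cv2) and the standard library are available. Lean on these libraries where they do the work, as an engineer would, in place of code of your own. Each camera call takes 0.05 s, during which the arm holds its last target.

## Task

Clear away the worn bicycle parts: open the lid of the scrap bin fully, so that it stays open, and tip the carry tray's parts into the bin, all six of them. Then stand the empty tray back upright on the rubber mat and close the bin's lid, lowering it gently rather than letting it slam. Leave everything else on the bench where it is.

Things in the scene. Friction and masses are not known exactly. Their poses are not given: they have to be found in the camera images.
- bin: Scrap bin of galvanised sheet, fixed, empty, 260 mm (its x) x 230 mm (its y) x 110 mm high, 4 mm walls, inside 252 x 222 mm. Origin: centre of its underside, at bench height. The lid's hinge is on its +y side, away from the mat; the lid opens from its -y side.
- lid (a joint): Angle of the bin's lid, rad: 0 shut, 1.8 fully open on its stop, leaning back 13 degrees past upright, where it stays by itself. The hinge is almost free: below about 1.5 rad the lid (0.35 kg) falls shut unless held. A flat sheet 272 x 240 mm, 3 mm thick; its free edge is 240 mm from the hinge.
- lid_hinge (a point): Middle of the lid's hinge line: in the bin's frame at x 0, y +119 mm, 111 mm up. The hinge line runs along the bin's x axis.
- lid_handle (a point): Middle of the round bar of the lid's D handle; moves with the lid. Bar 10 mm thick, parallel to the hinge, on posts at +-55 mm; its centre is 230 mm from the hinge line along the lid and 58 mm from it square to the lid (50 mm clear of the sheet). Shut: 169 mm above the bench. Fully open: 109 mm beyond the hinge and 211 mm above it, behind the lid.
- tray: Loose carry tray, grey sheet steel 3 mm, 0.45 kg, holding six worn parts (0.35 kg in all). Floor 90 mm (its x) x 150 mm (its y). Its +x and -x sides slope out at 27 degrees to pouring lips at x = +-95 mm, 28 mm up; its ends, y = +-75 mm, are upright plates that rise to 117 mm and carry a wooden grip bar over the middle. Origin: centre of its underside.
- tray_grip (a point): Middle of the tray's round wooden grip bar: 22 mm thick, 142 mm long, along the tray's y, its centre 105 mm above the tray's underside, over 60 mm clear beneath. The tray hangs level from it. Tipped about the bar over either lip, the greasy parts start to slide out at 40 to 45 degrees; by 60 degrees it is empty.
- mat: Black rubber bench mat, fixed, 340 mm (its x) x 300 mm (its y), 3 mm thick, under the tray. Origin: centre of its underside. A spanner lies across it at its x = +142 mm.
- freehub: Worn part in the tray: freehub body, 40 mm dia x 30 mm. Origin: on its underside.
- sprockets: Worn part in the tray: two small sprockets with their spacer, 42 mm dia x 13 mm. Origin: on its underside.
- cup: Worn part in the tray: bottom-bracket cup, 41 mm dia x 20 mm. Origin: on its underside.
- clamp: Worn part in the tray: stem face plate, 36 x 24 x 16 mm. Origin: on its underside.
- axle: Worn part in the tray: axle stub with two hexagon nuts, 42 mm long, 21 mm over the nuts. Origin: on its underside.
- cone: Worn part in the tray: hub cone with lock nut, 36 mm dia x 19 mm. Origin: on its underside.
- spanner: Bystander: open spanner, 170 mm, lying across the far strip of the mat. To be left where it is. Origin: centre of its underside.
- oil: Bystander: clear oil bottle, 54 mm dia x 150 mm, beyond the mat. To be left where it is. Origin: centre of its underside.
- spray: Bystander: grey spray can, 62 mm dia x 170 mm, beyond the bin. To be left where it is. Origin: centre of its underside.
- pedal: Bystander: black platform pedal, 90 x 100 x 26 mm, beyond the bin. To be left where it is. Origin: centre of its underside.
- hub: Bystander: aluminium wheel hub standing on end, 58 mm dia x 100 mm, to the right of the mat. To be left where it is. Origin: centre of its underside.
- mug: Bystander: white mug, 76 mm dia x 85 mm, at the back of the bench. To be left where it is. Origin: centre of its underside.

How it is judged:
By the outcome, as a careful person would: the job done as asked, in the order asked, and still so for the second after the job is handed in, with the robot touching nothing.
It also fails if it takes over 72 s, if anything falls off the work surface, if the arm or the gripper's body presses on something with over 40 N, if the wrist force passes 120 N, or if a joint passes its speed limit or range.

## Working session

There is one attempt and no reset: what is moved stays moved. The work goes in short steps, Python scripts to look and compute and a shell command to move; the robot and the scene stay as the last step left them, time stands still between calls to the robot, and variables do not carry over. Pictures are saved under pics/ and viewed, and the job is handed in when it is done.

```bash
ls; mkdir -p pics; python3 - <<'E'
from bench import telemetry, optics, order, spot_in, regions_of, ctrl
import cv2
print(telemetry.observe()); print(ctrl.grasp_offset)
for c in ("scene","top"):
    im=optics.get_image(c); cv2.imwrite(f"pics/{c}0.png",im["pixels"][:,:,::-1])
    print(c,{k:v for k,v in im.items() if k!="pixels"})
    for l in ["bin","lid","lid_hinge","lid_handle","tray","tray_grip","mat","spanner","oil","spray","pedal","hub","mug"]:
        print(l,[(d["rect"],round(d["confidence"],2)) for d in spot_in(c,l)[:2]])
E
```

```text
pics
{'clock': 0.0, 'joint_pos': array([ 9.95620142e-01,  3.13443857e-01,  1.49844250e+00,  8.77171384e-06,
        1.33100336e+00, -2.23406857e-01]), 'qvel': array([-2.06498391e-03,  1.72316140e-03, -1.00355469e-03, -8.09841680e-05,
       -1.80609851e-03,  6.03022301e-04]), 'joint_torque': array([ 5.14034618e-04, -4.12270188e+01, -2.59743941e+01, -1.21798180e-04,
        4.16043316e-03,  7.18179376e-05]), 'tool_pos': array([0.18076156, 0.49262338, 0.23073618]), 'tool_rot': array([ 1.74980213e-01,  9.84571737e-01, -5.95862000e-04, -2.56052323e-04]), 'force': array([ 0.65161444, -0.81397866, -0.83239897]), 'wrist_torque': array([ 0.00975148,  0.03135592, -0.03388589]), 'finger_gap': 0.08531543732785801}
0.0187
scene {'fx': 441.05754797704674, 'fy': 441.05754797704674, 'cx': 327.6806321212135, 'cy': 233.24402865999582, 'origin': array([ 0.94125834, -0.68426515,  0.70385137]), 'orientation': array([0.41002465, 0.11540707, 0.22322107, 0.8767744 ])}
bin [([347.4, 188.5, 134.1, 103.8], 0.62)]
lid [([347.0, 173.1, 131.0, 71.5], 0.93)]
lid_hinge [([346.4, 187.0, 133.4, 99.2], 0.56), ([270.1
[... 685 characters left out ...]
gin': array([ 0.49402135, -0.08381345,  1.45991469]), 'orientation': array([-0.02869301,  0.03143194,  0.71036367, -0.70254694])}
bin [([204.1, 285.1, 120.5, 129.0], 0.62)]
lid [([372.9, 286.9, 88.6, 101.5], 0.19)]
lid_hinge [([200.9, 284.1, 115.5, 129.0], 0.75)]
lid_handle [([204.0, 284.2, 117.7, 128.4], 0.68)]
tray [([373.1, 288.8, 90.0, 101.1], 0.69)]
tray_grip [([373.1, 288.4, 87.9, 97.3], 0.56)]
mat [([378.6, 272.5, 121.7, 145.0], 0.93)]
spanner [([371.1, 214.4, 69.7, 15.5], 0.86)]
oil [([376.7, 185.9, 28.8, 29.6], 0.64)]
spray [([171.4, 209.6, 43.1, 35.1], 0.97)]
pedal [([223.4, 198.4, 53.6, 43.0], 0.86)]
hub [([466.4, 289.4, 29.9, 18.5], 0.71)]
mug [([290.7, 168.9, 35.6, 42.9], 0.79)]
```

View pics/scene0.png

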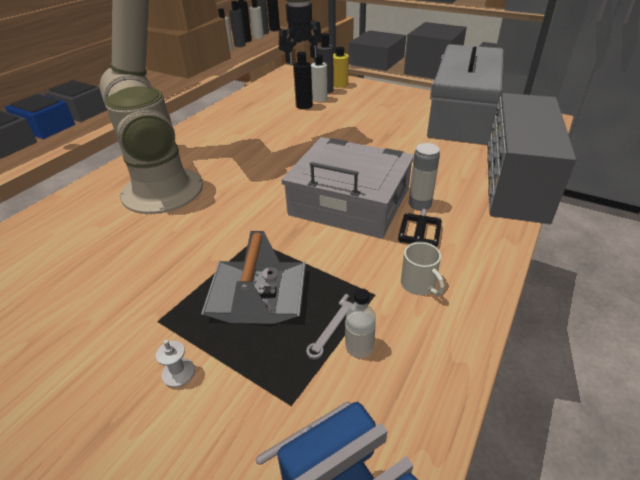

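View pics/top0.png

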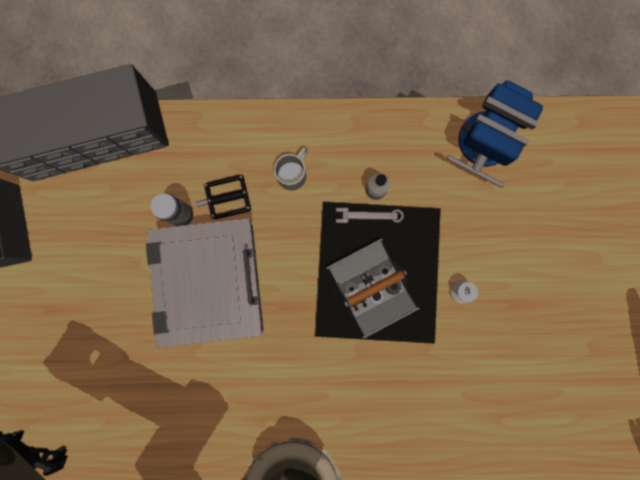

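The scene view shows a shut bin at (350,185), the tray on the mat at (255,280), and the spanner at (330,325). In the top view the lid is at (204,283) with its handle on the right at (251,277). The tray bar runs from (346,302) to (406,274). Next I'll measure these precisely.

```bash
cat > h.py <<'E'
from bench import telemetry, optics, order, spot_in, regions_of, ctrl
import cv2, numpy as np
from scipy.spatial.transform import Rotation as R
def ray(im,u,v):
    d=np.array([(u-im["cx"])/im["fx"],-(v-im["cy"])/im["fy"],-1.0])
    return R.from_quat(im["orientation"]).apply(d)
def onz(im,u,v,z):
    d=ray(im,u,v);o=np.array(im["origin"]);return o+d*(z-o[2])/d[2]
def proj(im,P):
    p=R.from_quat(im["orientation"]).inv().apply(np.atleast_2d(P)-im["origin"])
    return np.c_[im["cx"]+im["fx"]*p[:,0]/-p[:,2], im["cy"]-im["fy"]*p[:,1]/-p[:,2]]
def tri(ims,uvs):
    A=np.zeros((3,3));b=np.zeros(3)
    for im,(u,v) in zip(ims,uvs):
        d=ray(im,u,v);d/=np.linalg.norm(d);M=np.eye(3)-np.outer(d,d);A+=M;b+=M@im["origin"]
    return np.linalg.solve(A,b)
E
python3 - <<'E'
from h import *
im=optics.get_image("top"); px=im["pixels"]
sc=optics.get_image("scene")
for l in ["bin","lid","mat","tray"]:
    r=regions_of("top",l)
    for d in r[:2]:
        m=d["pixels"].astype(np.uint8)
        c=max(cv2.findContours(m,0,2)[0],key=cv2.contourArea)
        rc=cv2.minAreaRect(c); b=cv2.boxPoints(rc)
        z={"bin":.1125,"lid":.1125,"mat":.003,"tray":.03}[l]
        W=np.array([onz(im,*p,z)[:2] for p in b])
        print(l,round(d["confidence"],2),"centre",W.mean(0).round(4),"corners",W.round(3).tolist(),"len",[round(np.linalg.norm(W[i]-W[(i+1)%4]),3) for i in range(4)])
hsv=cv2.cvtColor(px,cv2.COLOR_RGB2HSV)
sub=np.zeros((480,640),np.uint8); sub[260:315,335:415]=1
m=((hsv[...,0]<15)&(hsv[...,1]>130)).astype(np.uint8)*sub
c=max(cv2.findContours(m,0,2)[0],key=cv2.contourArea);rc=cv2.minAreaRect(c);print(rc)
b=cv2.boxPoints(rc);W=np.array([onz(im,*p,.108)[:2] for p in b]);print(W.round(4),W.mean(0))
def big(im,x0,y0,x1,y1,s,n): cv2.imwrite(n,cv2.resize(im["pixels"][y0:y1,x0:x1,::-1],None,fx=s,fy=s,interpolation=cv2.INTER_CUBIC))
big(im,140,210,270,350,5,"pics/lidtop.png")
big(im,310,195,445,345,4,"pics/traytop.png")
big(sc,270,130,450,250,4,"pics/lidsc.png")
E
```

```text
bin 0.62 centre [0.5016 0.197 ] corners [[0.627, 0.339], [0.651, 0.085], [0.376, 0.057], [0.353, 0.306]] len [np.float64(0.255), np.float64(0.276), np.float64(0.251), np.float64(0.276)]
lid 0.59 centre [0.5024 0.1967] corners [[0.629, 0.334], [0.651, 0.089], [0.375, 0.062], [0.355, 0.302]] len [np.float64(0.246), np.float64(0.277), np.float64(0.241), np.float64(0.276)]
mat 0.76 centre [ 0.5247 -0.2172] corners [[0.366, -0.055], [0.704, -0.078], [0.684, -0.382], [0.345, -0.354]] len [np.float64(0.34), np.float64(0.305), np.float64(0.34), np.float64(0.299)]
tray 0.89 centre [ 0.4878 -0.205 ] corners [[0.536, -0.084], [0.615, -0.234], [0.439, -0.326], [0.361, -0.176]] len [np.float64(0.17), np.float64(0.199), np.float64(0.168), np.float64(0.198)]
((375.64263916015625, 288.16632080078125), (9.45547866821289, 61.77341079711914), 61.14434051513672)
[[ 0.4594 -0.1335]
 [ 0.5268 -0.2602]
 [ 0.5075 -0.2704]
 [ 0.4402 -0.1437]] [ 0.48349886 -0.20193285]
```

View pics/lidtop.png

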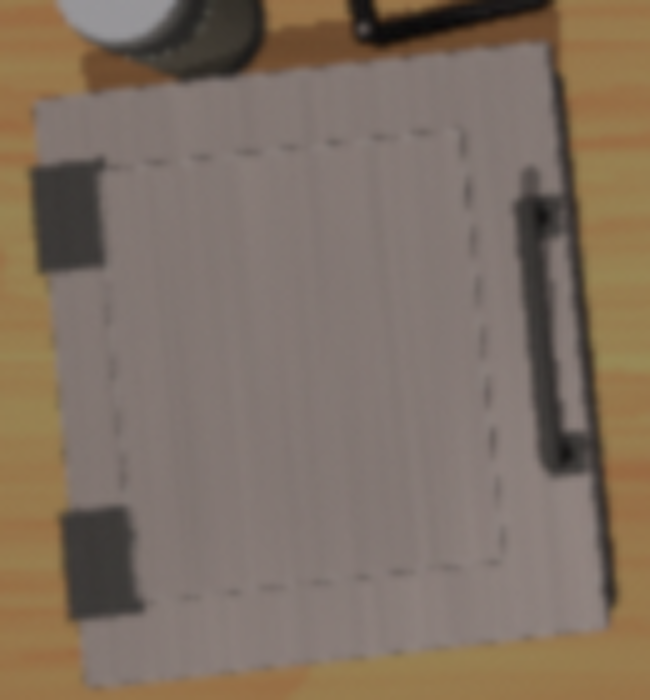

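View pics/traytop.png

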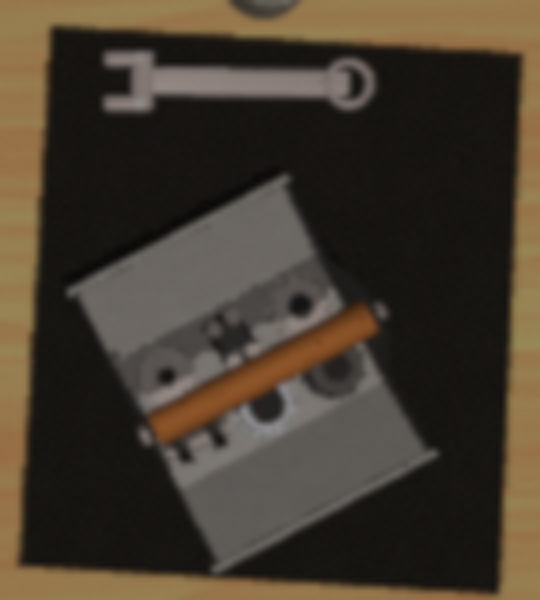

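View pics/lidsc.png

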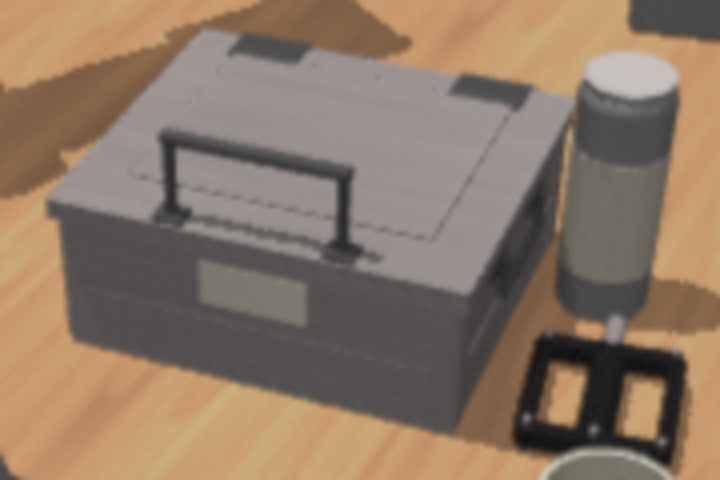

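The lid's corners and handle bar are clear: in the top view the bar runs (246,250) to (251,303), in the scene view (311,163) to (358,173). Next I'll fit the bin pose to these and work out the lid arc.

```bash
python3 - <<'E'
from h import *
from scipy.optimize import least_squares
im=optics.get_image("top"); sc=optics.get_image("scene")
def pose(p,L):
    c,s=np.cos(p[2]),np.sin(p[2]); L=np.atleast_2d(L)
    return np.c_[p[0]+c*L[:,0]-s*L[:,1],p[1]+s*L[:,0]+c*L[:,1],L[:,2]]
h=.1125
# top corners: UL(+x,+y) UR(+x,-y) LR(-x,-y) LL(-x,+y)
Lc=np.array([[.136,.119,h],[.136,-.121,h],[-.136,-.121,h],[-.136,.119,h]])
uc=np.array([[147,230.6],[249.6,218.6],[262,335.6],[157.6,347.6]])
# scene corners: zoom/4+(270,130)
sz=np.array([[205,30],[575,98],[468,297],[47,207]])/4+[270,130]
Ls=np.array([[-.136,.119,h],[.136,.119,h],[.136,-.121,h],[-.136,-.121,h]])
bz=np.array([[163,133],[352,172]])/4+[270,130]; bt=np.array([[246,250],[250.6,303]])
Lb=np.array([[-.06,-.111,.169],[.06,-.111,.169]])
def f(p,w=(1,1)): 
    return np.r_[w[0]*(proj(im,pose(p,Lc))-uc).ravel(),w[0]*(proj(im,pose(p,Lb))-bt[::-1]).ravel(),w[1]*(proj(sc,pose(p,Ls))-sz).ravel(),w[1]*(proj(sc,pose(p,Lb))-bz).ravel()]
for w in [(1,1),(1,0),(0,1)]:
    r=least_squares(lambda p:f(p,w),[.5,.197,.1]); print(w,r.x.round(4),np.degrees(r.x[2]).round(2),f(r.x).round(1).tolist() if w==(1,1) else "")
    print(" bar",pose(r.x,[[0,-.111,.169]]).round(4))
# tray bar by scene
def blob(I,box):
    hsv=cv2.cvtColor(I["pixels"],cv2.COLOR_RGB2HSV);m=((hsv[...,0]<15)&(hsv[...,1]>140)).astype(np.uint8)
    s=np.zeros_like(m);s[box[1]:box[3],box[0]:box[2]]=1
    c=max(cv2.findContours(m*s,0,2)[0],key=cv2.contourArea);return cv2.minAreaRect(c)
a=blob(im,(335,260,415,315)); b=blob(sc,(238,230,266,290)); print(a,b)
print(tri([im,sc],[a[0],b[0]]))
E
```

```text
(1, 1) [0.5027 0.1964 0.1051] 6.02 [-0.4, -1.2, -0.3, -1.0, -0.3, -0.9, -0.3, -0.6, 0.2, -0.1, -0.9, -1.1, -1.3, -0.1, -0.4, 0.0, -0.5, -0.6, -1.0, -1.8, -1.5, 0.6, -0.8, 0.8]
 bar [[0.5144 0.086  0.169 ]]
(1, 0) [0.5009 0.1956 0.1045] 5.99 
 bar [[0.5125 0.0852 0.169 ]]
(0, 1) [0.505  0.1969 0.1052] 6.03 
 bar [[0.5167 0.0865 0.169 ]]
((375.3550109863281, 287.6761169433594), (9.40735149383545, 61.75649642944336), 62.3005256652832) ((251.26025390625, 257.0273742675781), (9.154108047485352, 48.951751708984375), 13.13402271270752)
[ 0.48491118 -0.20046971  0.11255736]
```

```bash
python3 -m crank '[{"offset":[0.04,-0.05,0.005],"turn":[0,0,0.03]},{"offset":[0.083,-0.102,0.005],"turn":[0,0,0.04]},{"offset":[0.083,-0.102,0.005],"turn":[0,0,0.04]},{"offset":[0.083,-0.102,0.005],"turn":[0,0,0.0356]},{"offset":[0.083,-0.102,0],"turn":[0,0,0]},{"offset":[0.083,-0.102,0],"turn":[0,0,0]},{"offset":[0.083,-0.102,0],"turn":[0,0,0]},{"offset":[0.083,-0.102,0],"turn":[0,0,0]},{"offset":[0.083,-0.102,0],"turn":[0,0,0]},{"offset":[0.083,-0.102,0],"turn":[0,0,0]},{"offset":[0.046,-0.0515,0],"turn":[0,0,0]},{"offset":[0,0,0],"turn":[0,0,0]}]' 0.2
python3 - <<'E'
from h import *
s=telemetry.observe(); print(s["clock"],s["tool_pos"],R.from_quat(s["tool_rot"]).as_matrix().round(3).tolist(),s["joint_pos"].round(2))
im=optics.get_image("scene"); cv2.imwrite("pics/s1.png",im["pixels"][:,:,::-1])
E
```

```text
clock: 3.3
tool_pos: [0.5148, 0.0838, 0.2389]
tool_rot: [-0.052, 0.999, -0.0, -0.0]
force: [-0.3, 0.4, -0.7]
finger_gap: 0.0508
3.3 [0.51476256 0.08381313 0.2388724 ] [[-0.995, -0.103, -0.001], [-0.103, 0.995, -0.0], [0.001, 0.0, -1.0]] [-0.06  0.3   1.5  -0.    1.35 -1.74]
```

View pics/s1.png

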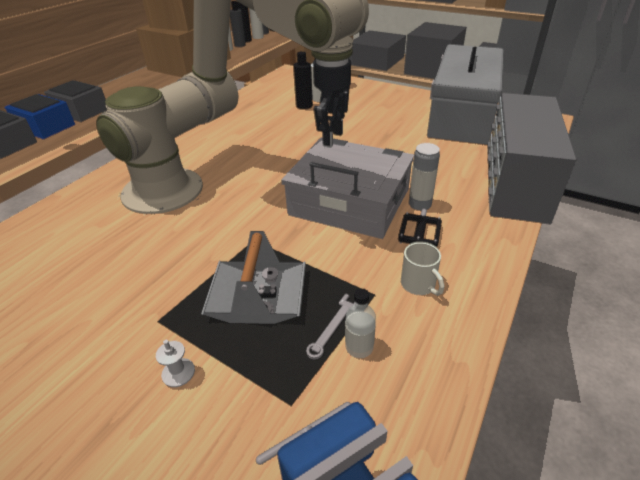

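The gripper hangs over the bin near (330,120) and the state agrees with the target to 2 mm. I'll descend and grip the bar.

```bash
python3 -m crank '[{"offset":[-0.001,0.005,-0.06],"turn":[0,0,0]},{"offset":[0,0,-0.08],"turn":[0,0,0]},{"offset":[0,0,-0.08],"turn":[0,0,0]},{"offset":[0,0,0],"turn":[0,0,0]}]' 0.2
python3 - <<'E'
from h import *
im=optics.get_image("scene"); cv2.imwrite("pics/s2.png",cv2.resize(im["pixels"][70:250,250:450,::-1],None,fx=3.5,fy=3.5))
E
python3 -m crank '[{"offset":[0,0,0],"turn":[0,0,0]},{"offset":[0,0,0],"turn":[0,0,0]},{"offset":[0,0,0],"turn":[0,0,0]},{"offset":[0,0,0],"turn":[0,0,0]},{"offset":[0,0,0],"turn":[0,0,0]}]' -1
```

```text
clock: 3.85
tool_pos: [0.5121, 0.088, 0.15]
tool_rot: [-0.053, 0.999, 0.0, -0.002]
force: [-0.3, 0.2, 0.8]
finger_gap: 0.051
clock: 4.53
tool_pos: [0.5142, 0.0861, 0.1525]
tool_rot: [-0.053, 0.999, -0.001, 0.001]
force: [-1.6, -6.4, 5.2]
finger_gap: 0.0079
```

View pics/s2.png

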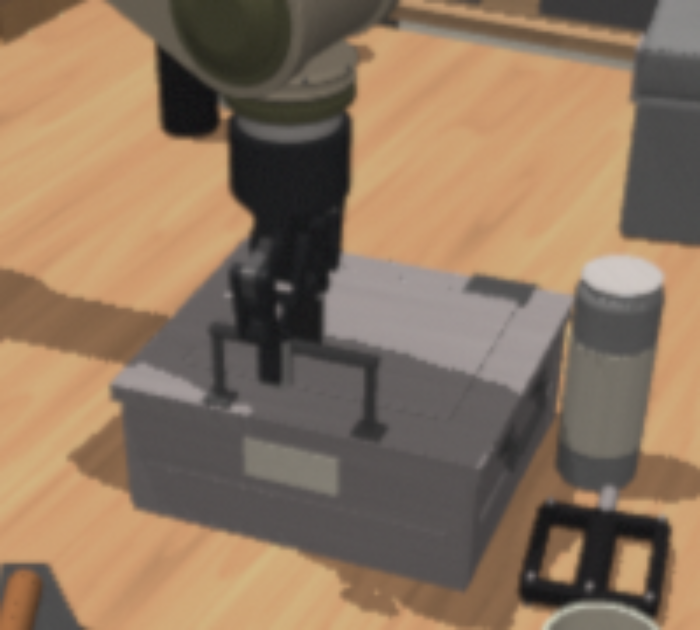

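Both fingers straddle the bar and the gap stopped at 8 mm, so it is gripped. Next come the arc rows.

```bash
cat >> h.py <<'E'
YAW=0.105; ex=np.array([np.cos(YAW),np.sin(YAW),0]); ey=np.array([-np.sin(YAW),np.cos(YAW),0]); ez=np.array([0,0,1.])
def barrel(phi): # bar rel. hinge in world
    a=-phi; y,z=-.230,.058
    return ey*(y*np.cos(a)-z*np.sin(a))+ez*(y*np.sin(a)+z*np.cos(a))
def tcprel(phi,psi): # tool tilt psi (body to +y)
    zt=R.from_rotvec(-psi*ex).apply(-ez); return barrel(phi)+zt*ctrl.grasp_offset
E
python3 - <<'E'
from h import *
N=22; u=np.linspace(0,1,N+1); ph=1.79*(u); ps=np.radians(42)*u
P=np.array([tcprel(a,b) for a,b in zip(ph,ps)]); d=np.diff(P,axis=0)/.4
for i in range(N): print(i+1,d[i].round(4).tolist(),(-ex*(ps[i+1]-ps[i])/np.pi).round(5)[:2], ph[i+1].round(2))
print(P[-1]-P[0])
E
```

```text
1 [-0.0013, 0.0121, 0.0463] [-0.01055 -0.00111] 0.08
2 [-0.0017, 0.0158, 0.0451] [-0.01055 -0.00111] 0.16
3 [-0.002, 0.0193, 0.0436] [-0.01055 -0.00111] 0.24
4 [-0.0024, 0.0228, 0.0418] [-0.01055 -0.00111] 0.33
5 [-0.0027, 0.0261, 0.0397] [-0.01055 -0.00111] 0.41
6 [-0.0031, 0.0292, 0.0373] [-0.01055 -0.00111] 0.49
7 [-0.0034, 0.0321, 0.0348] [-0.01055 -0.00111] 0.57
8 [-0.0037, 0.0348, 0.032] [-0.01055 -0.00111] 0.65
9 [-0.0039, 0.0372, 0.0289] [-0.01055 -0.00111] 0.73
10 [-0.0042, 0.0394, 0.0257] [-0.01055 -0.00111] 0.81
11 [-0.0044, 0.0413, 0.0224] [-0.01055 -0.00111] 0.9
12 [-0.0045, 0.043, 0.0188] [-0.01055 -0.00111] 0.98
13 [-0.0047, 0.0443, 0.0152] [-0.01055 -0.00111] 1.06
14 [-0.0048, 0.0454, 0.0115] [-0.01055 -0.00111] 1.14
15 [-0.0049, 0.0461, 0.0076] [-0.01055 -0.00111] 1.22
16 [-0.0049, 0.0465, 0.0038] [-0.01055 -0.00111] 1.3
17 [-0.0049, 0.0466, -0.0001] [-0.01055 -0.00111] 1.38
18 [-0.0049, 0.0464, -0.004] [-0.01055 -0.00111] 1.46
19 [-0.0048, 0.0459, -0.0078] [-0.01055 -0.00111] 1.55
20 [-0.0048, 0.0451, -0.0116] [-0.01055 -0.00111] 1.63
21 [-0.0046, 0.044, -0.0153] [-0.01055 -0.00111] 1.71
22 [-0.0045, 0.0425, -0.0189] [-0.01055 -0.00111] 1.79
[-0.03396941  0.32232839  0.15868726]
```

```bash
python3 -m crank '[{"offset":[-0.0013,0.0121,0.0463],"turn":[-0.0105,-0.0011,0]},{"offset":[-0.0017,0.0158,0.0451],"turn":[-0.0105,-0.0011,0]},{"offset":[-0.002,0.0193,0.0436],"turn":[-0.0105,-0.0011,0]},{"offset":[-0.0024,0.0228,0.0418],"turn":[-0.0105,-0.0011,0]},{"offset":[-0.0027,0.0261,0.0397],"turn":[-0.0105,-0.0011,0]},{"offset":[-0.0031,0.0292,0.0373],"turn":[-0.0105,-0.0011,0]}]'
python3 - <<'E'
from h import *
im=optics.get_image("scene"); cv2.imwrite("pics/s3.png",cv2.resize(im["pixels"][70:250,250:450,::-1],None,fx=3.5,fy=3.5))
E
```

```text
clock: 5.28
tool_pos: [0.509, 0.1362, 0.2545]
tool_rot: [-0.052, 0.994, -0.101, 0.006]
force: [3.5, -4.5, 0.8]
finger_gap: 0.0075
```

View pics/s3.png

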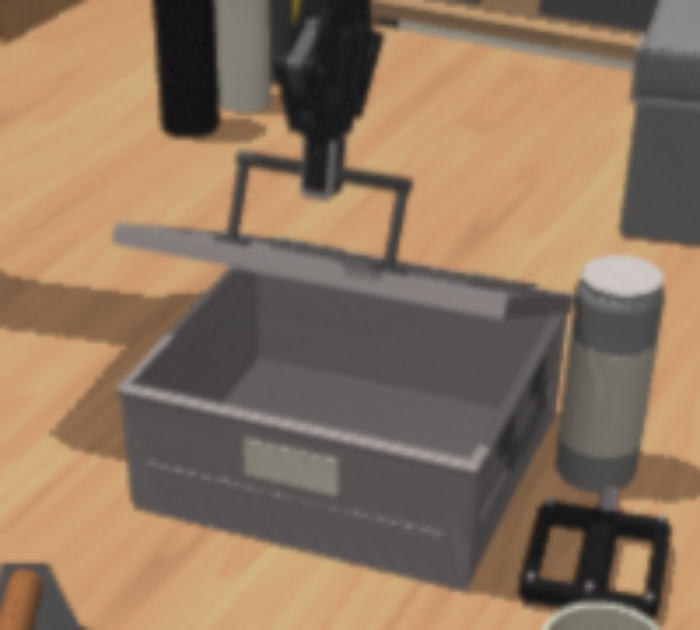

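The lid is rising about 28° with the bar held, and forces are small. I'll continue.

```bash
python3 -m crank '[{"offset":[-0.0034,0.0321,0.0348],"turn":[-0.0105,-0.0011,0]},{"offset":[-0.0037,0.0348,0.032],"turn":[-0.0105,-0.0011,0]},{"offset":[-0.0039,0.0372,0.0289],"turn":[-0.0105,-0.0011,0]},{"offset":[-0.0042,0.0394,0.0257],"turn":[-0.0105,-0.0011,0]},{"offset":[-0.0044,0.0413,0.0224],"turn":[-0.0105,-0.0011,0]},{"offset":[-0.0045,0.043,0.0188],"turn":[-0.0105,-0.0011,0]},{"offset":[-0.0047,0.0443,0.0152],"turn":[-0.0105,-0.0011,0]},{"offset":[-0.0048,0.0454,0.0115],"turn":[-0.0105,-0.0011,0]},{"offset":[-0.0049,0.0461,0.0076],"turn":[-0.0105,-0.0011,0]}]'
python3 -m crank '[{"offset":[-0.0049,0.0465,0.0038],"turn":[-0.0105,-0.0011,0]},{"offset":[-0.0049,0.0466,0],"turn":[-0.0105,-0.0011,0]},{"offset":[-0.0049,0.0464,-0.004],"turn":[-0.0105,-0.0011,0]},{"offset":[-0.0048,0.0459,-0.0078],"turn":[-0.0105,-0.0011,0]},{"offset":[-0.0048,0.0451,-0.0116],"turn":[-0.0105,-0.0011,0]},{"offset":[-0.0023,0.022,-0.0076],"turn":[-0.0053,-0.0005,0]},{"offset":[0,0,0],"turn":[0,0,0]}]'
python3 - <<'E'
from h import *
im=optics.get_image("scene"); cv2.imwrite("pics/s4.png",cv2.resize(im["pixels"][50:250,230:450,::-1],None,fx=3,fy=3))
s=telemetry.observe(); print(s["joint_pos"].round(2), s["wrist_torque"].round(2))
E
```

```text
clock: 6.45
tool_pos: [0.494, 0.2819, 0.3348]
tool_rot: [-0.05, 0.968, -0.247, 0.016]
force: [5.7, -2.6, 13.2]
finger_gap: 0.0076
clock: 7.32
tool_pos: [0.4834, 0.3842, 0.3242]
tool_rot: [-0.049, 0.942, -0.332, 0.022]
force: [5.4, 6.9, 19.3]
finger_gap: 0.0078
[ 0.7   0.77  0.68 -0.62  2.02 -1.16] [-1.11 -0.94  0.61]
```

View pics/s4.png

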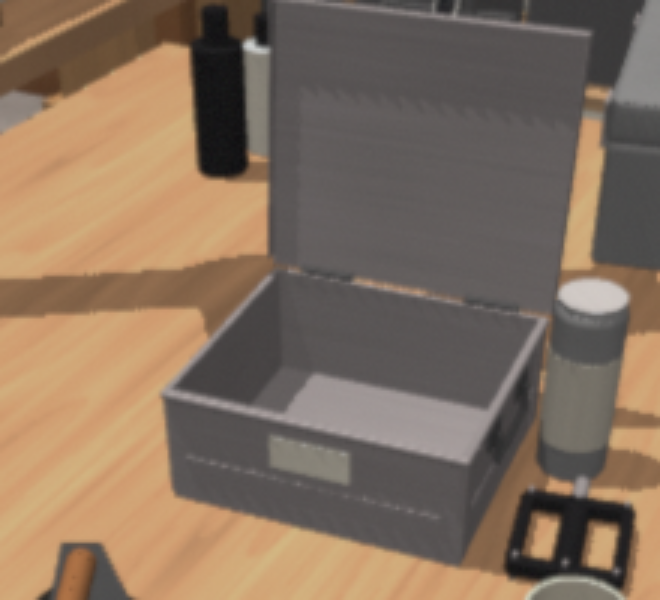

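The lid is about 5° past upright. The force is a little upward, meaning my path runs slightly low. I'll finish slowly with a small upward correction.

```bash
python3 -m crank '[{"offset":[-0.002,0.02,0.002],"turn":[-0.0053,-0.0005,0]},{"offset":[-0.002,0.02,-0.005],"turn":[-0.0053,-0.0005,0]},{"offset":[-0.002,0.018,-0.007],"turn":[-0.0053,-0.0005,0]},{"offset":[-0.001,0.01,-0.004],"turn":[0,0,0]},{"offset":[0,0,0],"turn":[0,0,0]}]'
python3 - <<'E'
from h import *
s=telemetry.observe(); print(s["tool_pos"],s["force"].round(1))
P0=np.array([.5142,.0861,.1505])
H=P0-tcprel(0,0)
for a in (1.7,1.75,1.8): print(a,H+tcprel(a,np.radians(42.5)))
E
```

```text
clock: 8.0
tool_pos: [0.4803, 0.4109, 0.3139]
tool_rot: [-0.05, 0.933, -0.357, 0.018]
force: [5.8, -3.3, -4.7]
finger_gap: 0.0075
[0.48032991 0.41093983 0.31385402] [ 5.8 -3.3 -4.7]
1.7 [0.48228441 0.38894015 0.31802284]
1.75 [0.48114023 0.39979701 0.31339141]
1.8 [0.48002174 0.4104101  0.30822015]
```

```bash
python3 -m crank '[{"offset":[0,0,0],"turn":[0,0,0]},{"offset":[0,0,0],"turn":[0,0,0]},{"offset":[0,0,0],"turn":[0,0,0]}]' -0.2
python3 -m crank '[{"offset":[-0.004,0.035,0.037],"turn":[0,0,0]},{"offset":[-0.006,0.05,0.056],"turn":[0,0,0]},{"offset":[0,0.03,0.09],"turn":[0,0,0]},{"offset":[0,0,0.11],"turn":[0.02,0.002,0]},{"offset":[0,-0.04,0.10],"turn":[0.03,0.003,0]},{"offset":[0,0,0],"turn":[0,0,0]}]'
python3 - <<'E'
from h import *
im=optics.get_image("scene"); cv2.imwrite("pics/s5.png",im["pixels"][:,:,::-1])
im=optics.get_image("top"); cv2.imwrite("pics/t5.png",im["pixels"][:,:,::-1])
s=telemetry.observe(); print(s["joint_pos"].round(2))
E
```

```text
clock: 8.38
tool_pos: [0.4794, 0.4109, 0.3154]
tool_rot: [-0.049, 0.933, -0.356, 0.018]
force: [-0.5, 0.8, -0.7]
finger_gap: 0.034
clock: 9.12
tool_pos: [0.4516, 0.407, 0.4578]
tool_rot: [-0.051, 0.96, -0.275, 0.027]
force: [0.5, 0.6, -0.8]
finger_gap: 0.0344
[ 0.73  0.84  0.19 -0.67  2.34 -1.37]
```

View pics/s5.png

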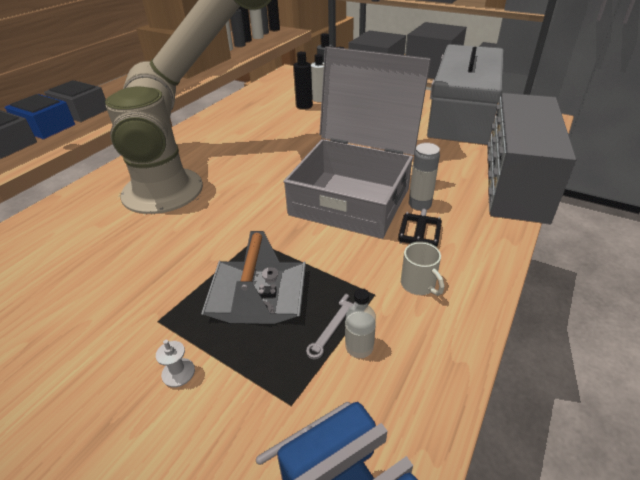

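View pics/t5.png

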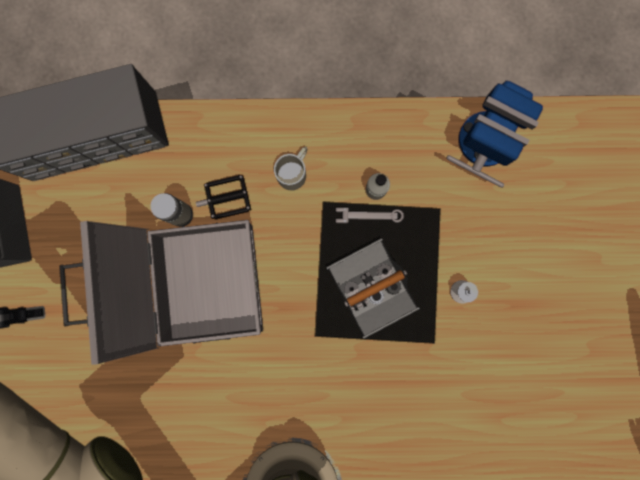

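The lid stands open on its own at top (120,290) and the tray is unchanged. Now over to the tray; I'll compute the turns.

```bash
python3 - <<'E'
from h import *
s=telemetry.observe(); q=R.from_quat(s["tool_rot"])
def down(yaw): # tool y at yaw, z down
    y=np.array([np.cos(yaw),np.sin(yaw),0]);z=np.array([0,0,-1.]);return R.from_matrix(np.c_[np.cross(y,z),y,z])
d=down(np.radians(96.02)); v=(d*q.inv()).as_rotvec()/np.pi; print("level",v.round(4))
bd=np.array([.5268-.4594,-.2602+.1335]); yaw=np.arctan2(bd[1],bd[0])+np.pi/2; print("tray x yaw",np.degrees(yaw))
print("yaw turn",((down(yaw)*d.inv()).as_rotvec()/np.pi).round(4))
print("shift",((np.array([.484,-.2015,.22])-s["tool_pos"])/.4).round(4))
E
```

```text
level [ 0.1778  0.0254 -0.0013]
tray x yaw 28.011426571735253
yaw turn [ 0.      0.     -0.3778]
shift [ 0.0792 -1.5262 -0.5837]
```

```bash
python3 -m crank '[{"offset":[0.006,-0.06,0.02],"turn":[0.03,0.0042,0]},{"offset":[0.006,-0.12,0],"turn":[0.03,0.0042,0]},{"offset":[0.006,-0.13,0],"turn":[0.03,0.0042,0]},{"offset":[0.006,-0.13,0],"turn":[0.03,0.0042,0]},{"offset":[0.006,-0.13,0],"turn":[0.03,0.0042,0]},{"offset":[0.006,-0.13,0],"turn":[0.0278,0.0042,0]},{"offset":[0.006,-0.13,0],"turn":[0,0,-0.05]},{"offset":[0.006,-0.13,-0.05],"turn":[0,0,-0.054]},{"offset":[0.006,-0.13,-0.08],"turn":[0,0,-0.054]},{"offset":[0.006,-0.13,-0.08],"turn":[0,0,-0.054]},{"offset":[0.006,-0.13,-0.08],"turn":[0,0,-0.054]},{"offset":[0.006,-0.1,-0.08],"turn":[0,0,-0.054]}]' 0.3
python3 -m crank '[{"offset":[0.006,-0.07,-0.08],"turn":[0,0,-0.054]},{"offset":[0,0,0],"turn":[0,0,0]}]' 0.3
python3 - <<'E'
from h import *
s=telemetry.observe(); q=R.from_quat(s["tool_rot"])
y=q.apply([0,1,0]);print(np.degrees(np.arctan2(y[1],y[0])),q.apply([0,0,1]),s["tool_pos"],s["joint_pos"].round(2))
print(((np.array([.484,-.2015,.108-.0187])-s["tool_pos"])/.4).round(4))
E
```

```text
clock: 10.72
tool_pos: [0.4821, -0.1727, 0.3108]
tool_rot: [0.435, 0.9, -0.001, -0.0]
force: [0.4, 0.2, -0.2]
finger_gap: 0.0554
clock: 10.98
tool_pos: [0.4839, -0.1996, 0.2774]
tool_rot: [0.508, 0.861, -0.001, -0.003]
force: [-0.1, 0.1, 0.5]
finger_gap: 0.0554
28.94604851601789 [-0.00577206  0.00184595 -0.99998164] [ 0.48386302 -0.19960158  0.27744843] [-0.61  0.28  1.42 -0.    1.45 -1.12]
[ 3.000e-04 -4.700e-03 -4.704e-01]
```

```bash
python3 -m crank '[{"offset":[0,-0.004,-0.08],"turn":[0,0,-0.006]},{"offset":[0,0,-0.11],"turn":[0,0,0]},{"offset":[0,0,-0.11],"turn":[0,0,0]},{"offset":[0,0,-0.11],"turn":[0,0,0]},{"offset":[0,0,-0.06],"turn":[0,0,0]},{"offset":[0,0,0],"turn":[0,0,0]}]' 0.3
python3 - <<'E'
from h import *
im=optics.get_image("scene"); cv2.imwrite("pics/s6.png",cv2.resize(im["pixels"][180:360,150:390,::-1],None,fx=3,fy=3))
E
```

```text
clock: 11.72
tool_pos: [0.4845, -0.1994, 0.0914]
tool_rot: [0.514, 0.858, -0.001, -0.002]
force: [-0.2, -0.8, 0.6]
finger_gap: 0.0552
```

View pics/s6.png

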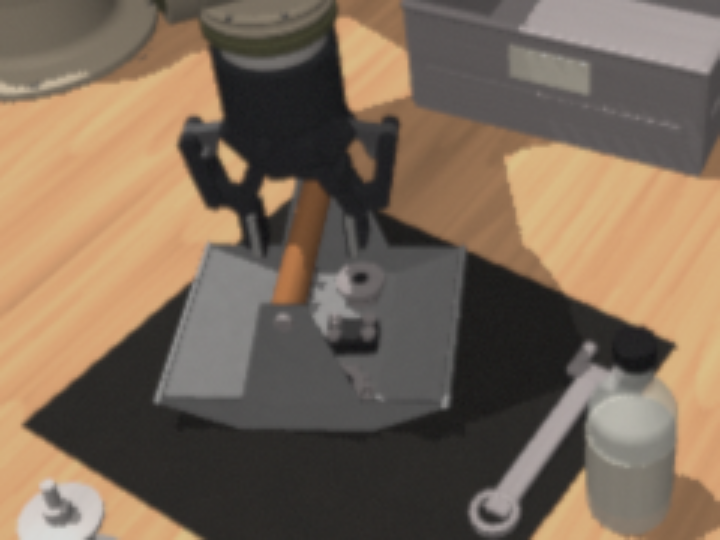

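The fingers straddle the grip bar at (310,245 in the crop), so I'll close and lift.

```bash
python3 -m crank '[{"offset":[0,0,0],"turn":[0,0,0]},{"offset":[0,0,0],"turn":[0,0,0]},{"offset":[0,0,0],"turn":[0,0,0]},{"offset":[0,0,0],"turn":[0,0,0]}]' -1
python3 -m crank '[{"offset":[0,0,0.03],"turn":[0,0,0]},{"offset":[0,0,0.06],"turn":[0,0,0]},{"offset":[0,0,0.1],"turn":[0,0,0]},{"offset":[0,0,0.1],"turn":[0,0,0]},{"offset":[0,0,0.1],"turn":[0,0,0]},{"offset":[0,0,0.1],"turn":[0,0,0]},{"offset":[0,0,0.04],"turn":[0,0,0]},{"offset":[0,0,0],"turn":[0,0,0]}]'
python3 - <<'E'
from h import *
im=optics.get_image("scene"); cv2.imwrite("pics/s7.png",cv2.resize(im["pixels"][100:360,130:400,::-1],None,fx=2.5,fy=2.3))
s=telemetry.observe(); print(s["tool_pos"],s["joint_pos"].round(2))
# bar target: bin x=+0.03,y=0 , bar z .30
b=np.array([.5025,.1963,0])+.03*ex; print(b)
E
```

```text
clock: 12.28
tool_pos: [0.4843, -0.2004, 0.0928]
tool_rot: [0.515, 0.857, -0.001, -0.0]
force: [-1.6, 1.7, 7.8]
finger_gap: 0.02
clock: 13.28
tool_pos: [0.4837, -0.1999, 0.3039]
tool_rot: [0.515, 0.857, -0.001, -0.001]
force: [0.0, -0.1, -10.2]
finger_gap: 0.0199
[ 0.48343135 -0.19981672  0.30263688] [-0.62  0.27  1.37 -0.    1.51 -1.1 ]
[0.53233478 0.19944422 0.        ]
```

View pics/s7.png

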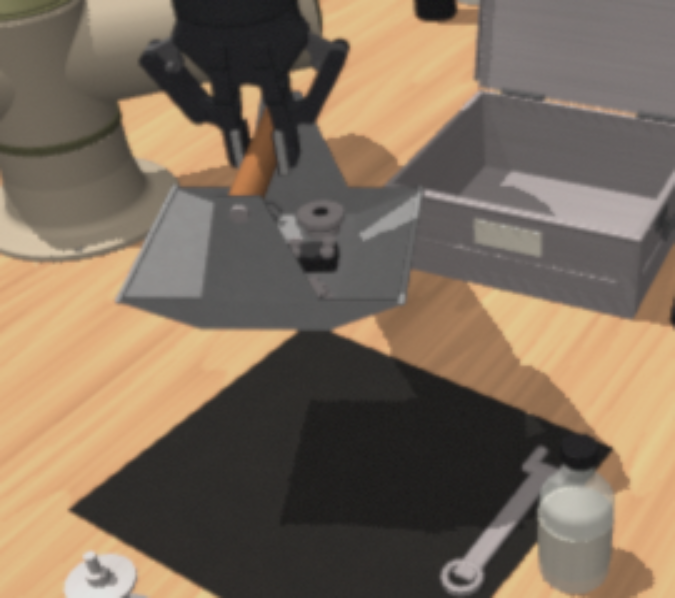

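The tray is lifted level with its parts, and the force of −10 N includes the load. I'll carry it over the bin smoothly.

```bash
python3 -m crank '[{"offset":[0.003,0.025,0],"turn":[0,0,-0.005]},{"offset":[0.006,0.055,0],"turn":[0,0,-0.01]},{"offset":[0.011,0.085,0],"turn":[0,0,-0.012]},{"offset":[0.0125,0.11,0],"turn":[0,0,-0.013]},{"offset":[0.0125,0.11,0],"turn":[0,0,-0.013]},{"offset":[0.0125,0.11,0],"turn":[0,0,-0.013]},{"offset":[0.0125,0.11,0],"turn":[0,0,-0.013]},{"offset":[0.0125,0.11,0],"turn":[0,0,-0.013]},{"offset":[0.0125,0.11,0],"turn":[0,0,-0.013]},{"offset":[0.0125,0.09,0],"turn":[0,0,-0.008]},{"offset":[0.009,0.06,0],"turn":[0,0,-0.005]},{"offset":[0.006,0.025,0],"turn":[0,0,-0.003]}]'
python3 -m crank '[{"offset":[0,0,-0.03],"turn":[0,0,0]},{"offset":[0,0,-0.05],"turn":[0,0,0]},{"offset":[0,0,-0.02],"turn":[0,0,0]},{"offset":[0,0,0],"turn":[0,0,0]}]'
python3 - <<'E'
from h import *
im=optics.get_image("scene"); cv2.imwrite("pics/s8.png",cv2.resize(im["pixels"][40:270,230:470,::-1],None,fx=3,fy=2.6))
im=optics.get_image("top"); cv2.imwrite("pics/t8.png",cv2.resize(im["pixels"][180:380,60:320,::-1],None,fx=3,fy=3))
s=telemetry.observe(); q=R.from_quat(s["tool_rot"]);y=q.apply([0,1,0]);print(s["tool_pos"],np.degrees(np.arctan2(y[1],y[0])),s["joint_pos"].round(2))
E
```

```text
clock: 14.82
tool_pos: [0.5322, 0.2015, 0.3022]
tool_rot: [0.668, 0.745, -0.001, -0.002]
force: [1.4, -0.5, -8.9]
finger_gap: 0.0198
clock: 15.32
tool_pos: [0.5326, 0.1993, 0.2628]
tool_rot: [0.668, 0.744, -0.001, -0.002]
force: [-0.3, -0.0, -9.0]
finger_gap: 0.0202
[0.53306206 0.19961413 0.26392174] 6.163660948398005 [0.15 0.39 1.3  0.   1.45 0.04]
```

View pics/s8.png

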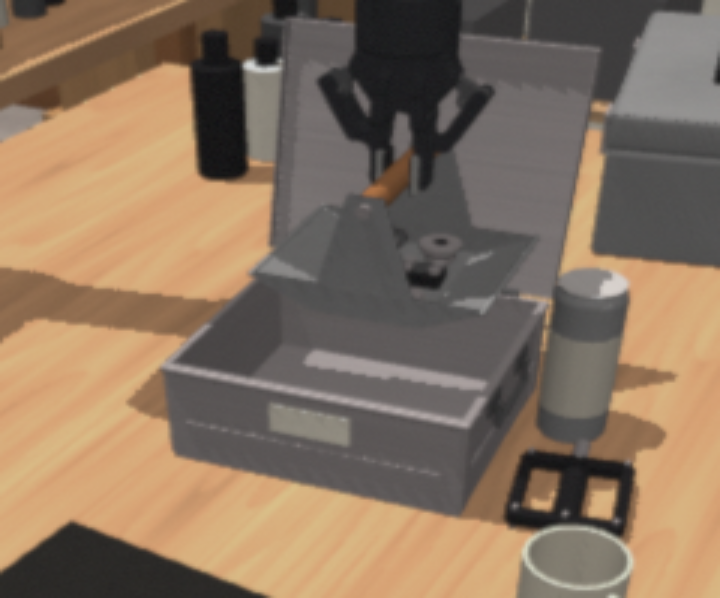

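View pics/t8.png

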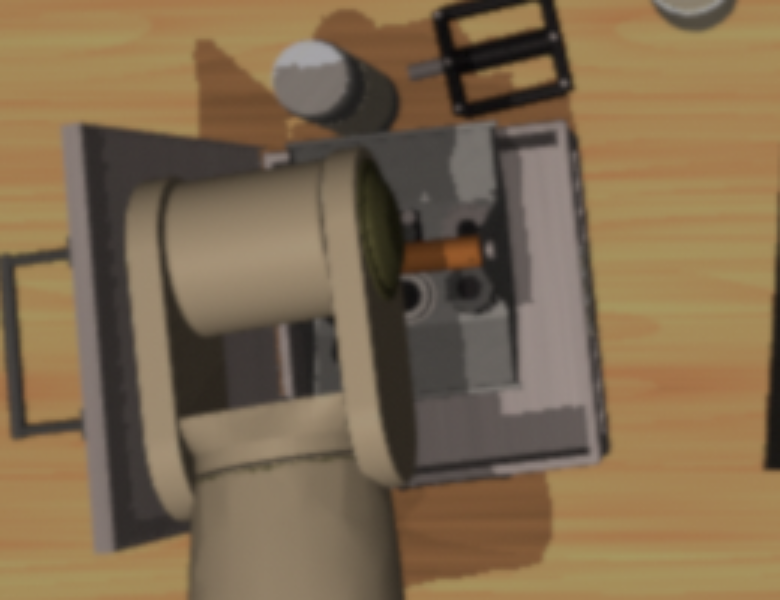

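The tray is centred over the bin at crop (400,250), level, with the spray can and lid clear. I'll start tipping toward −x.

```bash
python3 -m crank '[{"offset":[0.004,-0.003,-0.006],"turn":[0.0026,-0.0249,0]},{"offset":[0.004,-0.003,-0.006],"turn":[0.0026,-0.0249,0]},{"offset":[0.004,-0.003,-0.006],"turn":[0.0026,-0.0249,0]},{"offset":[0.004,-0.003,-0.006],"turn":[0.0026,-0.0249,0]},{"offset":[0.003,-0.003,-0.005],"turn":[0.0026,-0.0249,0]},{"offset":[0.003,-0.003,-0.005],"turn":[0.0026,-0.0249,0]},{"offset":[0.003,-0.003,-0.005],"turn":[0.0026,-0.0249,0]},{"offset":[0.003,-0.003,-0.005],"turn":[0.0026,-0.0249,0]}]'
python3 - <<'E'
from h import *
im=optics.get_image("scene"); cv2.imwrite("pics/s9.png",cv2.resize(im["pixels"][40:270,230:470,::-1],None,fx=3,fy=2.6))
im=optics.get_image("top"); cv2.imwrite("pics/t9.png",cv2.resize(im["pixels"][180:380,60:320,::-1],None,fx=3,fy=3))
s=telemetry.observe(); q=R.from_quat(s["tool_rot"]);y=q.apply([0,0,1]);print(s["tool_pos"],y,s["joint_pos"].round(2),s["tool_pos"]-y*.0187)
E
```

```text
clock: 16.42
tool_pos: [0.5436, 0.1901, 0.246]
tool_rot: [0.635, 0.708, 0.23, 0.207]
force: [1.3, 0.6, -9.8]
finger_gap: 0.0199
[0.54259547 0.1900226  0.24489987] [ 0.5807626   0.06218853 -0.81169415] [ 0.14  0.14  1.81 -0.04  0.57  0.06] [0.53173521 0.18885967 0.26007856]
```

View pics/s9.png

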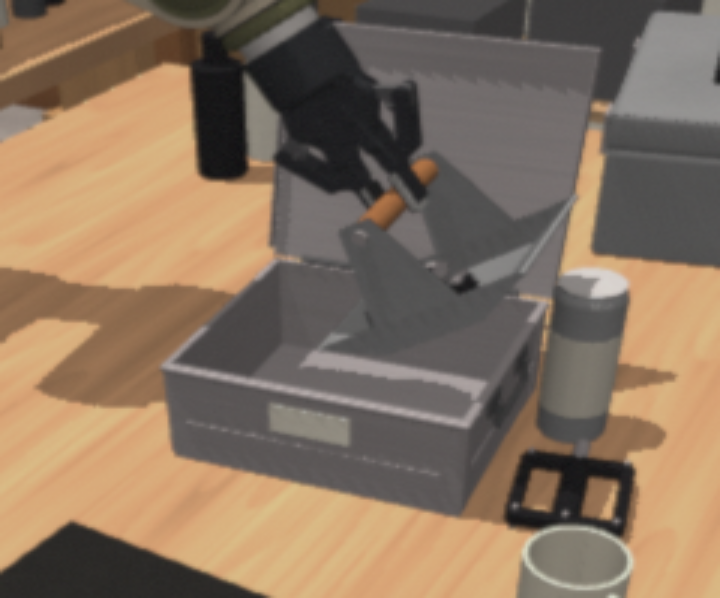

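View pics/t9.png

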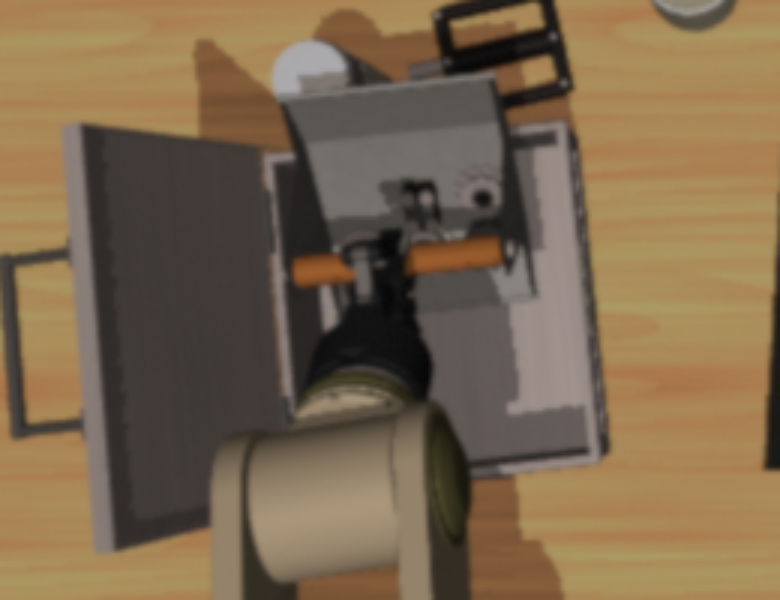

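Tilt is about 36°, with the tray turning with the gripper and no slip, and parts still inside. Joint 5 is nearing its limit, so I'll fit a quick planar arm model to see how to get to 65°.

```bash
python3 - <<'E'
from h import *
from scipy.optimize import least_squares
s=telemetry.observe()
S=[([.3134,1.4984,1.331],(.1808,.4926,.2307)),([.30,1.50,1.35],(.5148,.0838,.2389)),([.28,1.42,1.45],(.4839,-.1996,.2774)),([.27,1.37,1.51],(.4834,-.1998,.3026)),([.39,1.30,1.45],(.533,.1996,.2639)),(list(s["joint_pos"][[1,2,4]]),tuple(s["tool_pos"]))]
def fk(p,q):
    h,L1,L2,T,o=p;a,b,c=q[0],q[0]+q[1],sum(q)
    return L1*np.sin(a)+L2*np.sin(b)+T*np.sin(c),h+L1*np.cos(a)+L2*np.cos(b)+T*np.cos(c)
def f(p):
    e=[]
    for q,t in S:
        r,z=fk(p,q);e+=[np.hypot(r,p[4])-np.hypot(t[0],t[1]),z-t[2]]
    return e
r=least_squares(f,[.3,.4,.35,.25,.12]);p=r.x;print(p.round(3),np.abs(r.fun).max())
h,L1,L2,T,o=p
for sgn in (1,-1):
  for bx in (0,.03,.05,-.03):
    for bz in (.26,.30,.34):
      for tilt in (55,60,65):
        b=np.array([.5025,.1963])+ex[:2]*bx-.01*ey[:2]
        rb=np.sqrt(b@b-o*o)
        t=np.pi-sgn*np.radians(tilt) # tool dir angle from up
        wr=rb-(T-.0187)*np.sin(t); wz=bz-(T-.0187)*np.cos(t)-h
        D=np.hypot(wr,wz); 
        c=(D*D-L1*L1-L2*L2)/(2*L1*L2)
        if abs(c)>1: print(sgn,bx,bz,tilt,"unreach");continue
        q3=np.arccos(c); q2=np.arctan2(wr,wz)-np.arctan2(L2*np.sin(q3),L1+L2*np.cos(q3))
        if tilt!=60 or 1: print(sgn,bx,bz,tilt,"q2 %.2f q3 %.2f q5 %.2f"%(q2,q3,t-q2-q3))
E
```

```text
[0.138 0.444 0.378 0.239 0.163] 0.004511876968452566
1 0 0.26 55 q2 0.02 q3 2.10 q5 0.06
1 0 0.26 60 q2 0.02 q3 2.15 q5 -0.07
1 0 0.26 65 q2 0.03 q3 2.20 q5 -0.22
1 0 0.3 55 q2 -0.03 q3 2.03 q5 0.18
1 0 0.3 60 q2 -0.03 q3 2.08 q5 0.05
1 0 0.3 65 q2 -0.03 q3 2.13 q5 -0.09
1 0 0.34 55 q2 -0.06 q3 1.95 q5 0.30
1 0 0.34 60 q2 -0.08 q3 2.00 q5 0.17
1 0 0.34 65 q2 -0.08 q3 2.05 q5 0.03
1 0.03 0.26 55 q2 0.09 q3 2.03 q5 0.07
1 0.03 0.26 60 q2 0.09 q3 2.08 q5 -0.07
1 0.03 0.26 65 q2 0.09 q3 2.13 q5 -0.21
1 0.03 0.3 55 q2 0.04 q3 1.96 q5 0.18
1 0.03 0.3 60 q2 0.03 q3 2.01 q5 0.05
1 0.03 0.3 65 q2 0.03 q3 2.06 q5 -0.09
1 0.03 0.34 55 q2 0.00 q3 1.88 q5 0.30
1 0.03 0.34 60 q2 -0.01 q3 1.94 q5 0.16
1 0.03 0.34 65 q2 -0.01 q3 1.99 q5 0.03
1 0.05 0.26 55 q2 0.13 q3 1.98 q5 0.08
1 0.05 0.26 60 q2 0.13 q3 2.03 q5 -0.06
1 0.05 0.26 65 q2 0.13 q3 2.08 q5 -0.20
1 0.05 0.3 55 q2 0.08 q3 1.91 q5 0.19
1 0.05 0.3 60 q2 0.08 q3 1.96 q5 0.05
1 0.05 0.3 65 q2 0.08 q3 2.01 q5 -0.09
1 0.05 0.34 55 q2 0.05 q3 1.83 q5 0.30
1 0.05 0.34 60 q2 0.04 q3 1.89 q5 0.17
1 0.05 0.34 65 q2 0.04 q3 1.94 q5 0.03
1 -0.03 0.26 
[... 1065 characters left out ...]
6 q3 0.62 q5 2.52
-1 0.05 0.26 60 q2 1.01 q3 0.58 q5 2.60
-1 0.05 0.26 65 q2 1.05 q3 0.55 q5 2.68
-1 0.05 0.3 55 q2 0.97 q3 0.50 q5 2.63
-1 0.05 0.3 60 q2 1.01 q3 0.46 q5 2.72
-1 0.05 0.3 65 q2 1.05 q3 0.43 q5 2.80
-1 0.05 0.34 55 q2 1.01 q3 0.31 q5 2.78
-1 0.05 0.34 60 q2 1.06 q3 0.26 q5 2.87
-1 0.05 0.34 65 q2 1.10 q3 0.22 q5 2.96
-1 -0.03 0.26 55 q2 0.72 q3 1.08 q5 2.30
-1 -0.03 0.26 60 q2 0.76 q3 1.06 q5 2.37
-1 -0.03 0.26 65 q2 0.79 q3 1.04 q5 2.44
-1 -0.03 0.3 55 q2 0.70 q3 1.00 q5 2.40
-1 -0.03 0.3 60 q2 0.74 q3 0.99 q5 2.47
-1 -0.03 0.3 65 q2 0.77 q3 0.98 q5 2.53
-1 -0.03 0.34 55 q2 0.69 q3 0.91 q5 2.49
-1 -0.03 0.34 60 q2 0.73 q3 0.90 q5 2.56
-1 -0.03 0.34 65 q2 0.75 q3 0.89 q5 2.63
```

Tipping that way runs joint 5 to its stop at about 55–60°, while tipping the other way (toward +x) stays within range with plenty of reach. I'll level out, shift 60 mm back and tip toward +x.

```bash
python3 - <<'E'
from h import *
s=telemetry.observe(); z=R.from_quat(s["tool_rot"]).apply([0,0,1]); b0=s["tool_pos"]-z*.0187
th0=-np.arcsin(z@ex); print(np.degrees(th0))
bT=np.array([.5025,.1963,0])-.03*ex-.010*ey+.262*ez; print(b0,bT)
N=20; th=np.linspace(th0,np.radians(42),N+1); u=np.clip(np.arange(N+1)/12,0,1); u=u*u*(3-2*u)
P=np.array([b0+(bT-b0)*w-.0187*(np.sin(t)*ex+np.cos(t)*ez) for w,t in zip(u,th)])
d=np.diff(P,axis=0)/.4
print((ey*(th[1]-th[0])/np.pi).round(4))
for i in range(N): print(i+1,d[i].round(4).tolist(),np.degrees(th[i+1]).round(1))
E
```

```text
-35.73815627838131
[0.53173521 0.18885967 0.26007856] [0.47371329 0.18321086 0.262     ]
[-0.0023  0.0215  0.    ]
1 [-0.0055, -0.0006, -0.0017] -31.9
2 [-0.0106, -0.0011, -0.0013] -28.0
3 [-0.0148, -0.0015, -0.001] -24.1
4 [-0.0179, -0.0018, -0.0007] -20.2
5 [-0.02, -0.002, -0.0004] -16.3
6 [-0.021, -0.0021, -0.0002] -12.4
7 [-0.0211, -0.0021, 0.0] -8.5
8 [-0.0201, -0.002, 0.0002] -4.6
9 [-0.0181, -0.0018, 0.0003] -0.8
10 [-0.0151, -0.0015, 0.0005] 3.1
11 [-0.011, -0.0011, 0.0005] 7.0
12 [-0.006, -0.0006, 0.0006] 10.9
13 [-0.0031, -0.0003, 0.0007] 14.8
14 [-0.003, -0.0003, 0.0009] 18.7
15 [-0.003, -0.0003, 0.0011] 22.6
16 [-0.0029, -0.0003, 0.0013] 26.5
17 [-0.0028, -0.0003, 0.0015] 30.3
18 [-0.0027, -0.0003, 0.0017] 34.2
19 [-0.0025, -0.0003, 0.0019] 38.1
20 [-0.0024, -0.0003, 0.002] 42.0
```

```bash
python3 -m crank '[{"offset":[-0.0055,-0.0006,-0.0017],"turn":[-0.0023,0.0215,0]},{"offset":[-0.0106,-0.0011,-0.0013],"turn":[-0.0023,0.0215,0]},{"offset":[-0.0148,-0.0015,-0.001],"turn":[-0.0023,0.0215,0]},{"offset":[-0.0179,-0.0018,-0.0007],"turn":[-0.0023,0.0215,0]},{"offset":[-0.02,-0.002,-0.0004],"turn":[-0.0023,0.0215,0]},{"offset":[-0.021,-0.0021,-0.0002],"turn":[-0.0023,0.0215,0]},{"offset":[-0.0211,-0.0021,0],"turn":[-0.0023,0.0215,0]},{"offset":[-0.0201,-0.002,0],"turn":[-0.0023,0.0215,0]},{"offset":[-0.0181,-0.0018,0],"turn":[-0.0023,0.0215,0]},{"offset":[-0.0151,-0.0015,0.0005],"turn":[-0.0023,0.0215,0]},{"offset":[-0.011,-0.0011,0.0005],"turn":[-0.0023,0.0215,0]},{"offset":[-0.006,-0.0006,0.0006],"turn":[-0.0023,0.0215,0]}]'
python3 -m crank '[{"offset":[-0.003,-0.0003,0.0007],"turn":[-0.0023,0.0215,0]},{"offset":[-0.003,-0.0003,0.0009],"turn":[-0.0023,0.0215,0]},{"offset":[-0.003,-0.0003,0.0011],"turn":[-0.0023,0.0215,0]},{"offset":[-0.003,-0.0003,0.0013],"turn":[-0.0023,0.0215,0]},{"offset":[-0.003,-0.0003,0.0015],"turn":[-0.0023,0.0215,0]},{"offset":[0,0,0],"turn":[0,0,0]}]'
python3 - <<'E'
from h import *
im=optics.get_image("scene"); cv2.imwrite("pics/s10.png",cv2.resize(im["pixels"][40:270,230:470,::-1],None,fx=3,fy=2.6))
im=optics.get_image("top"); cv2.imwrite("pics/t10.png",cv2.resize(im["pixels"][180:380,60:320,::-1],None,fx=3,fy=3))
s=telemetry.observe(); z=R.from_quat(s["tool_rot"]).apply([0,0,1]); print(s["tool_pos"]-z*.0187,-np.degrees(np.arcsin(z@ex)),z@ey,s["joint_pos"].round(2))
E
```

```text
clock: 18.02
tool_pos: [0.4724, 0.1831, 0.2456]
tool_rot: [0.665, 0.741, -0.07, -0.063]
force: [0.0, -0.6, -8.5]
finger_gap: 0.02
clock: 18.77
tool_pos: [0.4669, 0.1825, 0.2465]
tool_rot: [0.645, 0.719, -0.193, -0.174]
force: [0.6, -0.5, -9.9]
finger_gap: 0.0199
[0.47557868 0.18352123 0.26305264] 30.06107596188794 -0.00035859250353620137 [0.13 0.55 1.2  0.01 1.92 0.02]
```

View pics/s10.png

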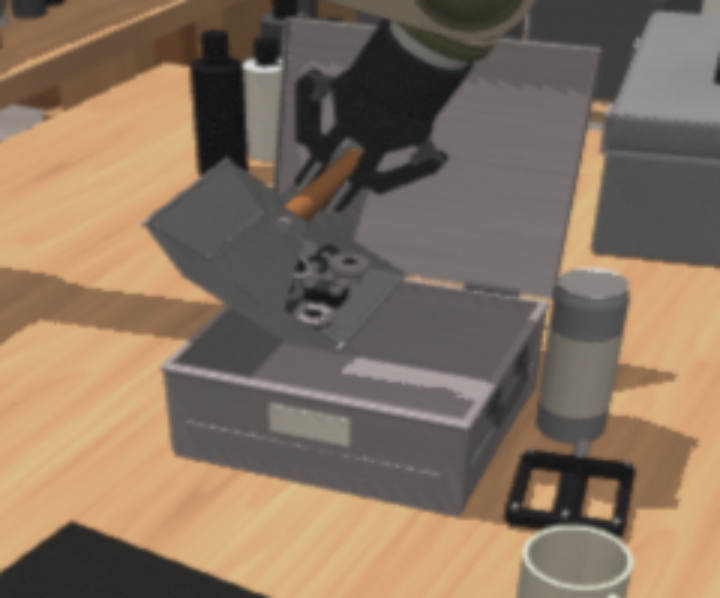

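View pics/t10.png

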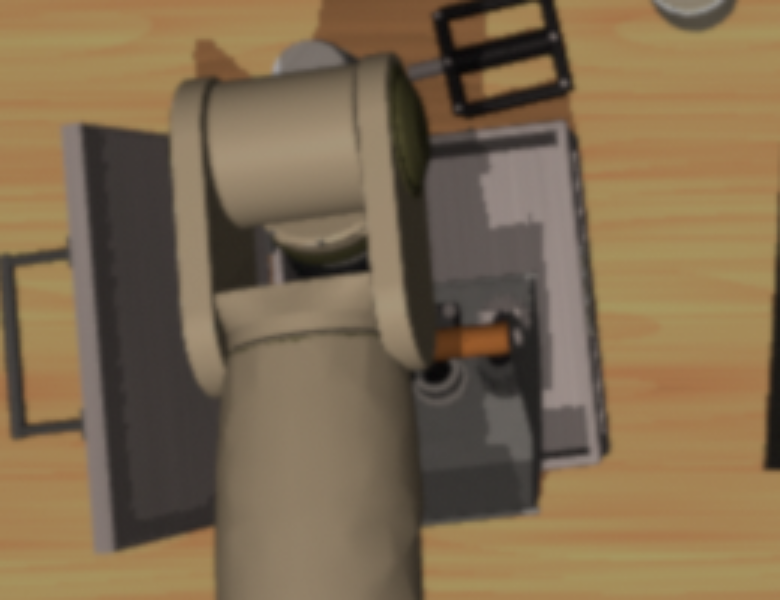

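The tray leans 30° with its +x lip over the bin's middle, and all visible parts are still in it (scene crop ~(330,280)). I'll continue to about 65°.

```bash
python3 -m crank '[{"offset":[-0.002,0,0.0012],"turn":[-0.0017,0.0161,0]},{"offset":[-0.002,0,0.0013],"turn":[-0.0017,0.0161,0]},{"offset":[-0.002,0,0.0014],"turn":[-0.0017,0.0161,0]},{"offset":[-0.0018,0,0.0016],"turn":[-0.0017,0.0161,0]},{"offset":[-0.0018,0,0.0016],"turn":[-0.0017,0.0161,0]},{"offset":[-0.0016,0,0.0018],"turn":[-0.0017,0.0161,0]},{"offset":[-0.0016,0,0.0018],"turn":[-0.0017,0.0161,0]},{"offset":[-0.0014,0,0.0019],"turn":[-0.0017,0.0161,0]},{"offset":[-0.0014,0,0.002],"turn":[-0.0017,0.0161,0]},{"offset":[-0.0012,0,0.002],"turn":[-0.0017,0.0161,0]},{"offset":[-0.0012,0,0.002],"turn":[-0.0017,0.0161,0]},{"offset":[-0.001,0,0.002],"turn":[-0.0017,0.0161,0]}]'
python3 -m crank '[{"offset":[0,0,0],"turn":[0,0,0]},{"offset":[0,0,0],"turn":[0,0,0]},{"offset":[0,0,0],"turn":[0,0,0]},{"offset":[0,0,0],"turn":[0,0,0]}]'
python3 - <<'E'
from h import *
im=optics.get_image("scene"); cv2.imwrite("pics/s11.png",cv2.resize(im["pixels"][40:270,230:470,::-1],None,fx=3,fy=2.6))
im=optics.get_image("top"); cv2.imwrite("pics/t11.png",cv2.resize(im["pixels"][180:380,60:320,::-1],None,fx=3,fy=3))
s=telemetry.observe(); z=R.from_quat(s["tool_rot"]).apply([0,0,1]); print(s["tool_pos"]-z*.0187,-np.degrees(np.arcsin(z@ex)),s["joint_pos"].round(2))
E
```

```text
clock: 20.38
tool_pos: [0.4583, 0.1825, 0.2556]
tool_rot: [0.563, 0.628, -0.399, -0.36]
force: [0.0, 0.2, -5.4]
finger_gap: 0.0202
clock: 20.88
tool_pos: [0.4579, 0.1824, 0.2549]
tool_rot: [0.563, 0.627, -0.4, -0.361]
force: [-0.9, -0.3, -5.8]
finger_gap: 0.02
[0.47481979 0.18422022 0.2625873 ] 65.20021603434232 [0.13 0.85 0.94 0.04 2.48 0.03]
```

View pics/s11.png

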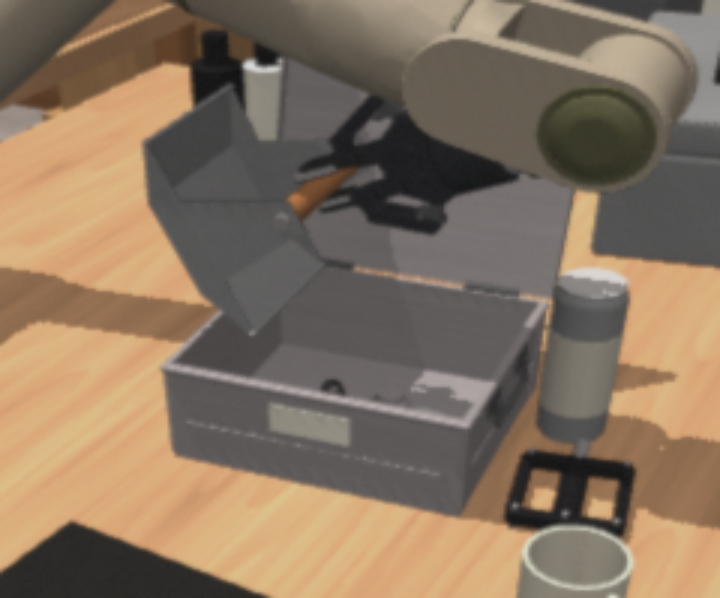

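View pics/t11.png

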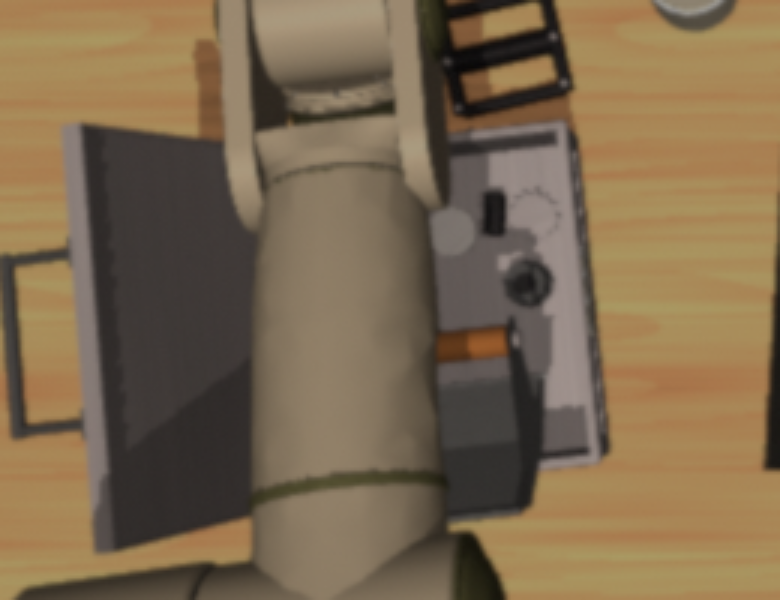

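The tray looks empty and the load dropped by 3.7 N (≈0.37 kg), consistent with all six parts; several are visible in the bin. I'll level the tray while raising it.

```bash
python3 -m crank '[{"offset":[0.002,0,0.003],"turn":[0.0027,-0.0257,0]},{"offset":[0.002,0,0.005],"turn":[0.0027,-0.0257,0]},{"offset":[0.003,0,0.008],"turn":[0.0027,-0.0257,0]},{"offset":[0.003,0,0.01],"turn":[0.0027,-0.0257,0]},{"offset":[0.003,0,0.01],"turn":[0.0027,-0.0257,0]},{"offset":[0.003,0,0.01],"turn":[0.0027,-0.0257,0]},{"offset":[0.003,0,0.01],"turn":[0.0027,-0.0257,0]},{"offset":[0.003,0,0.01],"turn":[0.0027,-0.0257,0]},{"offset":[0.003,0,0.01],"turn":[0.0027,-0.0257,0]},{"offset":[0.003,0,0.01],"turn":[0.0027,-0.0257,0]},{"offset":[0.003,0,0.01],"turn":[0.0027,-0.0257,0]},{"offset":[0.003,0,0.01],"turn":[0.0027,-0.0257,0]}]'
python3 -m crank '[{"offset":[0.003,0,0.01],"turn":[0.0027,-0.0257,0]},{"offset":[0.003,0,0.01],"turn":[0.003,-0.028,0]},{"offset":[0,0,0],"turn":[0,0,0]}]'
python3 - <<'E'
from h import *
s=telemetry.observe(); q=R.from_quat(s["tool_rot"]);z=q.apply([0,0,1]);y=q.apply([0,1,0]); print(s["tool_pos"],z,np.degrees(np.arctan2(y[1],y[0])),s["joint_pos"].round(2))
print(((np.array([.4843,-.2004,.28])-s["tool_pos"])/.4).round(3))
E
```

```text
clock: 22.48
tool_pos: [0.4708, 0.1823, 0.2972]
tool_rot: [0.666, 0.742, -0.061, -0.055]
force: [-0.9, 0.2, -5.5]
finger_gap: 0.02
clock: 22.85
tool_pos: [0.4727, 0.1824, 0.3056]
tool_rot: [0.668, 0.744, 0.001, 0.001]
force: [-0.4, -0.4, -4.7]
finger_gap: 0.0199
[0.47266556 0.18241116 0.30556155] [ 3.74076858e-03 -2.64222899e-04 -9.99992968e-01] 6.202726325359522 [ 0.14  0.23  1.42 -0.    1.49  0.03]
[ 0.029 -0.957 -0.064]
```

```bash
python3 -m crank '[{"offset":[0.001,-0.03,0],"turn":[0,0,0.005]},{"offset":[0.003,-0.06,0],"turn":[0,0,0.01]},{"offset":[0.003,-0.09,0],"turn":[0,0,0.013]},{"offset":[0.003,-0.11,0],"turn":[0,0,0.013]},{"offset":[0.003,-0.12,0],"turn":[0,0,0.013]},{"offset":[0.003,-0.12,0],"turn":[0,0,0.013]},{"offset":[0.003,-0.12,0],"turn":[0,0,0.013]},{"offset":[0.003,-0.11,-0.02],"turn":[0,0,0.013]},{"offset":[0.003,-0.09,-0.03],"turn":[0,0,0.013]},{"offset":[0.003,-0.065,-0.03],"turn":[0,0,0.01]},{"offset":[0.001,-0.032,-0.02],"turn":[0,0,0.005]},{"offset":[0,-0.01,0],"turn":[0,0,0]}]'
python3 - <<'E'
from h import *
s=telemetry.observe(); q=R.from_quat(s["tool_rot"]);z=q.apply([0,0,1]);y=q.apply([0,1,0]); print(s["tool_pos"],z,np.degrees(np.arctan2(y[1],y[0])),s["joint_pos"].round(2))
print(((np.array([.4843,-.2004,.0928])-s["tool_pos"])/.4).round(3))
im=optics.get_image("scene"); cv2.imwrite("pics/s12.png",cv2.resize(im["pixels"][100:360,130:450,::-1],None,fx=2.4,fy=2.3))
im=optics.get_image("top"); cv2.imwrite("pics/t12.png",cv2.resize(im["pixels"][200:360,130:330,::-1],None,fx=3.7,fy=3.7))
E
```

```text
clock: 24.35
tool_pos: [0.4853, -0.2003, 0.2643]
tool_rot: [0.516, 0.857, 0.002, 0.0]
force: [-0.4, 0.3, -5.5]
finger_gap: 0.0201
[ 0.48526044 -0.20030746  0.26425953] [ 0.00262032  0.0039137  -0.99998891] 27.926845363804333 [-0.62  0.29  1.44  0.    1.41 -1.11]
[-0.002 -0.    -0.429]
```

View pics/s12.png

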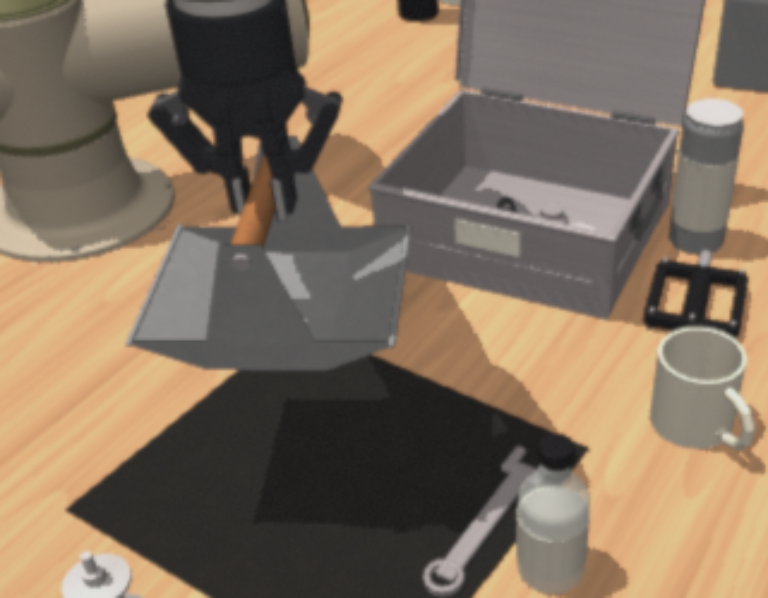

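View pics/t12.png

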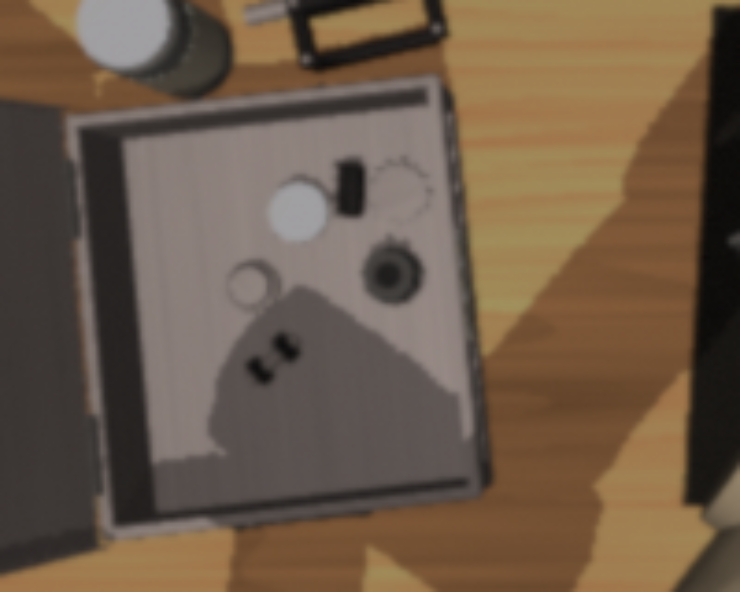

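All six parts lie in the bin: crop (298,210), (350,187), (402,190), (392,275), (253,285) and (273,358). The tray is empty and level, so I'll lower it onto the mat.

```bash
python3 -m crank '[{"offset":[-0.002,0,-0.05],"turn":[0,0,0]},{"offset":[0,0,-0.09],"turn":[0,0,0]},{"offset":[0,0,-0.1],"turn":[0,0,0]},{"offset":[0,0,-0.09],"turn":[0,0,0]},{"offset":[0,0,-0.05],"turn":[0,0,0]},{"offset":[0,0,-0.025],"turn":[0,0,0]},{"offset":[0,0,-0.01],"turn":[0,0,0]},{"offset":[0,0,-0.007],"turn":[0,0,0]},{"offset":[0,0,0],"turn":[0,0,0]}]'
```

```text
clock: 25.58
tool_pos: [0.4849, -0.2005, 0.0967]
tool_rot: [0.515, 0.857, 0.002, 0.002]
force: [-0.1, -0.3, -5.3]
finger_gap: 0.0199
```

```bash
python3 -m crank '[{"offset":[0,0,-0.005],"turn":[0,0,0]},{"offset":[0,0,-0.005],"turn":[0,0,0]},{"offset":[0,0,0],"turn":[0,0,0]}]'
```

```text
clock: 25.95
tool_pos: [0.4853, -0.2004, 0.0929]
tool_rot: [0.515, 0.857, 0.002, 0.002]
force: [0.4, 3.2, 2.7]
finger_gap: 0.02
```

Contact is felt with the tray on the mat. I'll release, rise, and head back to the lid.

```bash
python3 -m crank '[{"offset":[0,0,0],"turn":[0,0,0]},{"offset":[0,0,0],"turn":[0,0,0]},{"offset":[0,0,0],"turn":[0,0,0]},{"offset":[0,0,0.05],"turn":[0,0,0]},{"offset":[0,0,0.1],"turn":[0,0,0]},{"offset":[0,0,0.12],"turn":[0,0,0]}]' 0.2
python3 -m crank '[{"offset":[0,0.06,0.06],"turn":[0,0,0.03]},{"offset":[0,0.11,0.06],"turn":[0,0,0.05]},{"offset":[0,0.125,0.06],"turn":[0,0,0.05]},{"offset":[0,0.125,0.06],"turn":[0,0,0.05]},{"offset":[0,0.125,0.06],"turn":[0,0,0.05]},{"offset":[-0.002,0.125,0.06],"turn":[0,0,0.05]},{"offset":[-0.002,0.125,0.06],"turn":[0,0,0.05]},{"offset":[-0.002,0.125,0.06],"turn":[0,0,0.0487]},{"offset":[-0.002,0.11,0.024],"turn":[0,0,0]},{"offset":[-0.002,0.08,0],"turn":[0,0,0]},{"offset":[0,0,0],"turn":[0,0,0]}]' -0.2
python3 - <<'E'
from h import *
s=telemetry.observe(); q=R.from_quat(s["tool_rot"]);z=q.apply([0,0,1]);y=q.apply([0,1,0]); print(s["tool_pos"],z,np.degrees(np.arctan2(y[1],y[0])),s["joint_pos"].round(2))
im=optics.get_image("scene"); cv2.imwrite("pics/s13.png",im["pixels"][:,:,::-1])
im=optics.get_image("top"); cv2.imwrite("pics/t13.png",im["pixels"][:,:,::-1])
E
```

```text
clock: 26.7
tool_pos: [0.4844, -0.2002, 0.201]
tool_rot: [0.515, 0.857, 0.002, 0.001]
force: [0.7, 0.1, -0.2]
finger_gap: 0.0513
clock: 28.08
tool_pos: [0.4804, 0.2451, 0.4014]
tool_rot: [-0.055, 0.998, 0.003, -0.0]
force: [0.6, -0.0, -0.8]
finger_gap: 0.0341
[0.48043341 0.24509938 0.40143777] [-4.31173510e-04  5.32445347e-03 -9.99985732e-01] 96.29110700702905 [ 0.25  0.3   1.09  0.01  1.76 -1.43]
```

View pics/s13.png

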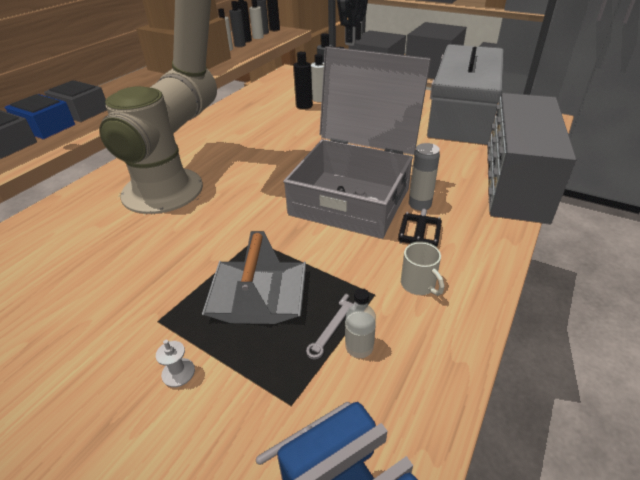

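View pics/t13.png

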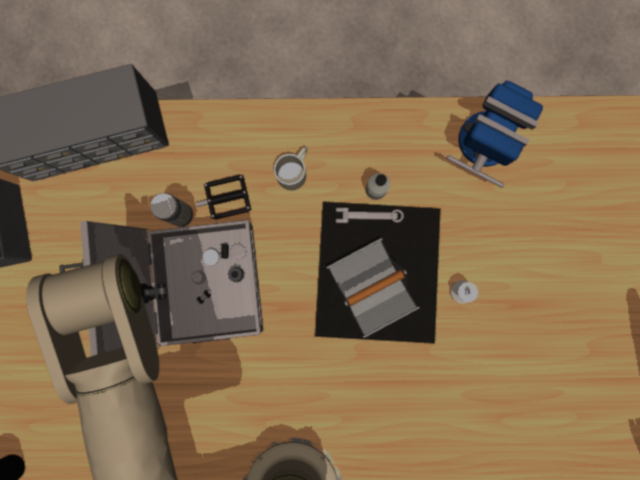

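The tray is upright on the mat, the lid is still open, and the bystanders look unmoved. I'll check the bar position in the earlier unobstructed top picture (pics/t5.png).

```bash
python3 - <<'E'
from h import *
im=optics.get_image("top")
print(proj(im,[[.479,.423,.326]]+[[.479,.423,.326]+k*.055*ex for k in(-1,1)]))
p=cv2.imread("pics/t5.png")[250:340,40:110]; cv2.imwrite("pics/t5b.png",cv2.resize(p,None,fx=7,fy=6))
E
```

```text
[[ 63.29654849 294.86502528]
 [ 65.51547946 323.31346841]
 [ 61.09574797 266.64902878]]
```

View pics/t5b.png

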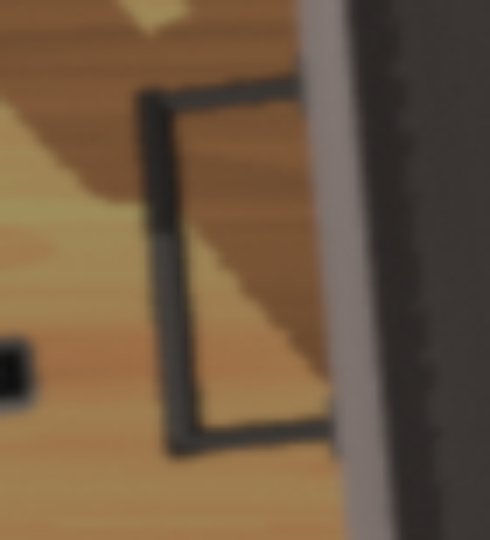

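The bar is at (64,295), matching the predicted (63.3,294.9). I'll move over the lid and approach with a 20° lean.

```bash
python3 -m crank '[{"offset":[0,0.06,0.002],"turn":[-0.01,-0.001,0]},{"offset":[-0.001,0.1,0],"turn":[-0.02,-0.0021,0]},{"offset":[-0.001,0.12,0],"turn":[-0.02,-0.0021,0]},{"offset":[-0.001,0.11,0],"turn":[-0.02,-0.0021,0]},{"offset":[-0.001,0.06,-0.03],"turn":[-0.02,-0.0021,0]},{"offset":[0,0.025,-0.06],"turn":[-0.02,-0.0021,0]},{"offset":[0,0,0],"turn":[0,0,0]}]' -0.2
python3 - <<'E'
from h import *
s=telemetry.observe(); q=R.from_quat(s["tool_rot"]);z=q.apply([0,0,1]); print(s["tool_pos"],z,np.degrees(np.arctan2(-(z@ey),-z[2])),z@ex,s["joint_pos"].round(2))
B=np.array([.479,.4235,.3255]); T=B+z*.0187
print(T,((T-s["tool_pos"])/.4).round(4), "in tool", q.inv().apply(B-s["tool_pos"]))
im=optics.get_image("top"); cv2.imwrite("pics/t14.png",cv2.resize(im["pixels"][200:400,0:200,::-1],None,fx=3,fy=3))
E
```

```text
clock: 29.1
tool_pos: [0.4794, 0.4336, 0.364]
tool_rot: [-0.053, 0.984, -0.171, 0.007]
force: [0.3, -0.2, -0.1]
finger_gap: 0.0338
[0.47935218 0.43363316 0.36396637] [ 0.03157792 -0.3361964  -0.94126235] 19.734183272971375 -0.0038317891564767685 [ 0.67  0.76  0.51 -0.33  2.05 -1.14]
[0.47959051 0.41721313 0.30789839] [ 0.0006 -0.0411 -0.1402] in tool [0.00124669 0.00354257 0.03960256]
```

View pics/t14.png

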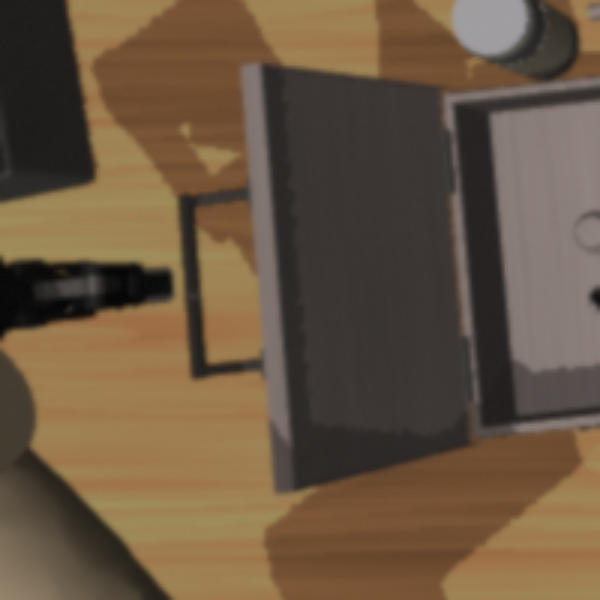

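```bash
python3 - <<'E'
from h import *
im=optics.get_image("top");s=telemetry.observe(); q=R.from_quat(s["tool_rot"])
for y in (-.027,-.017,0,.017,.027):
  for z in (0,-.01): print(y,z,proj(im,s["tool_pos"]+q.apply([0,y,z]))[0].round(1))
sc=optics.get_image("scene"); cv2.imwrite("pics/s14.png",cv2.resize(sc["pixels"][0:170,300:450,::-1],None,fx=4,fy=3.5))
E
```

```text
-0.027 0 [ 59.6 293.4]
-0.027 -0.01 [ 55.4 293.7]
-0.017 0 [ 55.3 294. ]
-0.017 -0.01 [ 51.1 294.3]
0 0 [ 48.1 294.9]
0 -0.01 [ 43.9 295.2]
0.017 0 [ 41.  295.9]
0.017 -0.01 [ 36.8 296.2]
0.027 0 [ 36.9 296.4]
0.027 -0.01 [ 32.6 296.8]
```

View pics/s14.png

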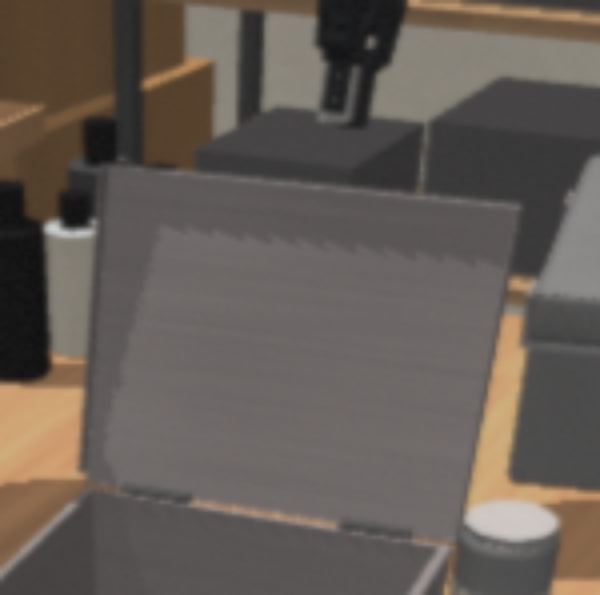

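Projections agree with the picture: the tool line passes 3.5 mm from the bar, inside the 17 mm half gap. I'll move in and grip.

```bash
python3 -m crank '[{"offset":[0,-0.012,-0.04],"turn":[0,0,0]},{"offset":[0,-0.012,-0.04],"turn":[0,0,0]},{"offset":[0,-0.012,-0.04],"turn":[0,0,0]},{"offset":[0.0006,-0.006,-0.022],"turn":[0,0,0]},{"offset":[0,0,0],"turn":[0,0,0]}]' -0.2
python3 -m crank '[{"offset":[0,0,0],"turn":[0,0,0]},{"offset":[0,0,0],"turn":[0,0,0]},{"offset":[0,0,0],"turn":[0,0,0]},{"offset":[0,0,0],"turn":[0,0,0]}]' -1
python3 - <<'E'
from h import *
s=telemetry.observe(); q=R.from_quat(s["tool_rot"]);z=q.apply([0,0,1]); print(s["tool_pos"],s["force"],s["tool_pos"]-z*.0187)
psi0=np.arctan2(-(z@ey),-z[2]); N=30; u=np.linspace(0,1,N+1); v=u*u*(3-2*u)*.5+u*.5
ph=1.8*(1-v); ps=psi0*(1-v)
P=np.array([tcprel(a,b) for a,b in zip(ph,ps)]); d=np.diff(P,axis=0)/.4
for i in range(N): print(i+1,d[i].round(4).tolist(),(ex*(ps[i]-ps[i+1])/np.pi).round(4)[:2], ph[i+1].round(2))
print(P[-1]-P[0]+s["tool_pos"])
im=optics.get_image("top"); cv2.imwrite("pics/t15.png",cv2.resize(im["pixels"][200:400,0:200,::-1],None,fx=3,fy=3))
E
```

```text
clock: 29.88
tool_pos: [0.4796, 0.4162, 0.3106]
tool_rot: [-0.052, 0.984, -0.17, 0.009]
force: [-0.1, 0.1, 1.0]
finger_gap: 0.0341
clock: 30.38
tool_pos: [0.4795, 0.4172, 0.3108]
tool_rot: [-0.053, 0.984, -0.169, 0.01]
force: [0.5, 3.1, 5.2]
finger_gap: 0.0077
[0.47952217 0.41720038 0.3107769 ] [0.473152   3.08118338 5.16149769] [0.47881947 0.42341242 0.32840093]
1 [0.0018, -0.0171, 0.0086] [0.002  0.0002] 1.77
2 [0.0021, -0.0204, 0.0093] [0.0023 0.0002] 1.73
3 [0.0025, -0.0236, 0.0096] [0.0026 0.0003] 1.68
4 [0.0028, -0.0266, 0.0094] [0.0029 0.0003] 1.64
5 [0.0031, -0.0295, 0.0087] [0.0032 0.0003] 1.58
6 [0.0034, -0.0322, 0.0076] [0.0034 0.0004] 1.53
7 [0.0037, -0.0347, 0.006] [0.0036 0.0004] 1.47
8 [0.0039, -0.0368, 0.004] [0.0038 0.0004] 1.4
9 [0.0041, -0.0386, 0.0016] [0.004  0.0004] 1.34
10 [0.0042, -0.04, -0.0011] [0.0041 0.0004] 1.27
11 [0.0043, -0.041, -0.004] [0.0043 0.0004] 1.2
12 [0.0044, -0.0416, -0.0072] [0.0043 0.0005] 1.12
13 [0.0044, -0.0416, -0.0104] [0.0044 0.0005] 1.05
14 [0.0043, -0.0412, -0.0137] [0.0045 0.0005] 0.97
15 [0.0042, -0.0403, -0.0169] [0.0045 0.0005] 0.9
16 [0.0041, -0.0389, -0.0199] [0.0045 0.0005] 0.83
17 [0.0039, -0.0371, -0.0227] [0.0045 0.0005] 0.75
18 [0.0037, -0.035, -0.0251] [0.0044 0.0005] 0.68
19 [0.0034, -0.0325, -0.0272] [0.0043 0.0005] 0.6
20 [0.0031, -0.0298, -0.0289] [0.0043 0.0004] 0.53
21 [0.0028, -0.027, -0.0301] [0.0041 0.0004] 0.46
22 [0.0025, -0.024, -0.0308] [0.004  0.0004] 0.4
23 [0.0022, -0.0211, -0.0309] [0.0038 0.0004] 0.33
24 [0.0019, -0.0182, -0.0306] [0.0036 0.0004] 0.27
25 [0.0016, -0.0154, -0.0298] [0.0034 0.0004] 0.22
26 [0.0013, -0.0128, -0.0285] [0.0032 0.0003] 0.16
27 [0.0011, -0.0104, -0.0267] [0.0029 0.0003] 0.12
28 [0.0009, -0.0082, -0.0245] [0.0026 0.0003] 0.07
29 [0.0007, -0.0064, -0.0218] [0.0023 0.0002] 0.03
30 [0.0005, -0.0048, -0.0189] [0.002  0.0002] 0.0
[0.51436931 0.08654339 0.15689376]
```

View pics/t15.png

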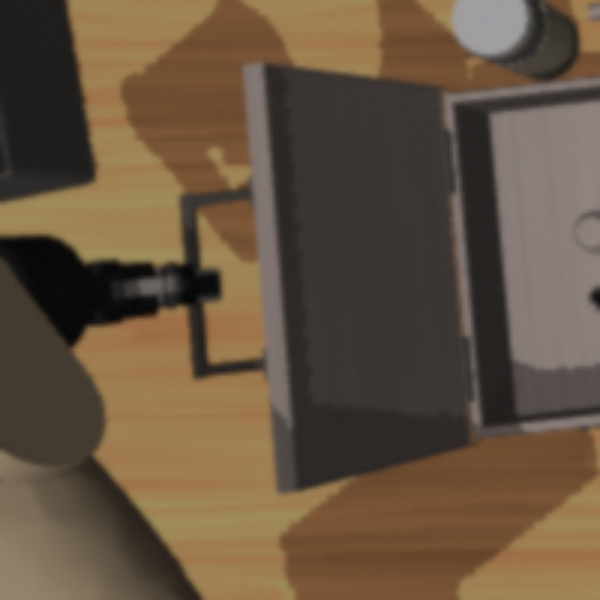

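The bar is between the fingers at (200,285) and the gap is 7.7 mm, as with the first grip. I'll lower the lid along the arc, slowing at the end.

```bash
python3 -m crank '[{"offset":[0.0018,-0.0171,0.0086],"turn":[0.002,0.0002,0]},{"offset":[0.0021,-0.0204,0.0093],"turn":[0.0023,0.0002,0]},{"offset":[0.0025,-0.0236,0.0096],"turn":[0.0026,0.0003,0]},{"offset":[0.0028,-0.0266,0.0094],"turn":[0.0029,0.0003,0]},{"offset":[0.0031,-0.0295,0.0087],"turn":[0.0032,0.0003,0]},{"offset":[0.0034,-0.0322,0.0076],"turn":[0.0034,0.0004,0]},{"offset":[0.0037,-0.0347,0.006],"turn":[0.0036,0.0004,0]},{"offset":[0.0039,-0.0368,0.004],"turn":[0.0038,0.0004,0]}]'
python3 -m crank '[{"offset":[0.0041,-0.0386,0.0016],"turn":[0.004,0.0004,0]},{"offset":[0.0042,-0.04,-0.0011],"turn":[0.0041,0.0004,0]},{"offset":[0.0043,-0.041,-0.004],"turn":[0.0043,0.0004,0]},{"offset":[0.0044,-0.0416,-0.0072],"turn":[0.0043,0.0005,0]},{"offset":[0.0044,-0.0416,-0.0104],"turn":[0.0044,0.0005,0]},{"offset":[0.0043,-0.0412,-0.0137],"turn":[0.0045,0.0005,0]},{"offset":[0.0042,-0.0403,-0.0169],"turn":[0.0045,0.0005,0]}]'
python3 - <<'E'
from h import *
im=optics.get_image("scene"); cv2.imwrite("pics/s16.png",cv2.resize(im["pixels"][20:250,230:450,::-1],None,fx=3,fy=2.6))
E
```

```text
clock: 31.42
tool_pos: [0.4887, 0.3273, 0.3355]
tool_rot: [-0.053, 0.99, -0.133, 0.007]
force: [1.9, 2.3, 2.5]
finger_gap: 0.0078
clock: 32.3
tool_pos: [0.5004, 0.2132, 0.3142]
tool_rot: [-0.053, 0.995, -0.086, 0.004]
force: [-0.5, 0.4, 2.1]
finger_gap: 0.0079
```

View pics/s16.png

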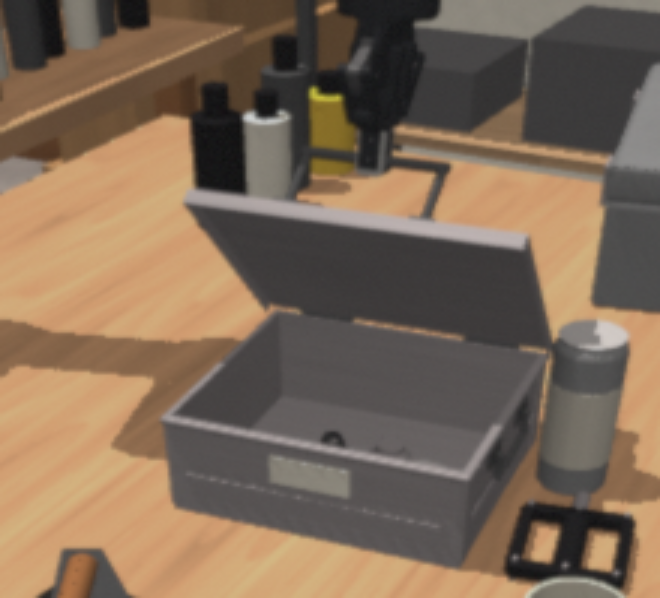

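```bash
python3 -m crank '[{"offset":[0.0041,-0.0389,-0.0199],"turn":[0.0045,0.0005,0]},{"offset":[0.0039,-0.0371,-0.0227],"turn":[0.0045,0.0005,0]},{"offset":[0.0037,-0.035,-0.0251],"turn":[0.0044,0.0005,0]},{"offset":[0.0034,-0.0325,-0.0272],"turn":[0.0043,0.0005,0]},{"offset":[0.0031,-0.0298,-0.0289],"turn":[0.0043,0.0004,0]},{"offset":[0.0028,-0.027,-0.0301],"turn":[0.0041,0.0004,0]},{"offset":[0.0025,-0.024,-0.0308],"turn":[0.004,0.0004,0]},{"offset":[0.0022,-0.0211,-0.0309],"turn":[0.0038,0.0004,0]},{"offset":[0.0019,-0.0182,-0.0306],"turn":[0.0036,0.0004,0]},{"offset":[0.0016,-0.0154,-0.0298],"turn":[0.0034,0.0004,0]}]'
python3 -m crank '[{"offset":[0.0013,-0.0128,-0.0285],"turn":[0.0032,0.0003,0]},{"offset":[0.0011,-0.0104,-0.0267],"turn":[0.0029,0.0003,0]},{"offset":[0.0006,-0.005,-0.015],"turn":[0.002,0.0002,0]},{"offset":[0.0005,-0.005,-0.015],"turn":[0.002,0.0002,0]},{"offset":[0.0003,-0.004,-0.012],"turn":[0.001,0,0]},{"offset":[0,0,0],"turn":[0,0,0]}]'
python3 - <<'E'
from h import *
im=optics.get_image("scene"); cv2.imwrite("pics/s17.png",cv2.resize(im["pixels"][60:250,250:450,::-1],None,fx=3.5,fy=3.1))
s=telemetry.observe();print(s["tool_pos"],s["force"])
E
```

```text
clock: 33.6
tool_pos: [0.5126, 0.1027, 0.2032]
tool_rot: [-0.053, 0.998, -0.021, 0.001]
force: [0.9, -1.6, 0.8]
finger_gap: 0.0078
clock: 34.35
tool_pos: [0.5139, 0.0885, 0.1649]
tool_rot: [-0.054, 0.999, -0.004, 0.0]
force: [1.5, -0.4, -0.5]
finger_gap: 0.0071
[0.51390255 0.08850201 0.16510908] [ 1.05507313 -0.85423797 -0.38532236]
```

View pics/s17.png

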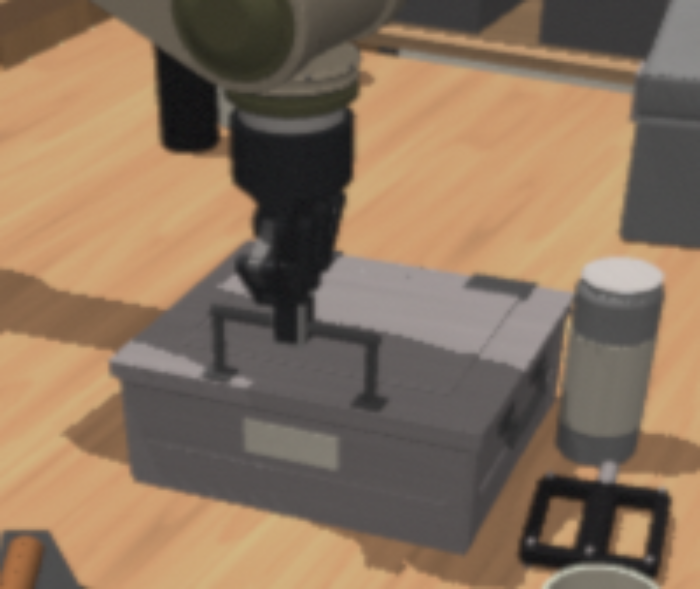

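The lid is almost shut. I'll creep down until contact shows.

```bash
python3 -m crank '[{"offset":[0.0002,-0.001,-0.006],"turn":[0,0,0]},{"offset":[0.0002,-0.001,-0.006],"turn":[0,0,0]},{"offset":[0,0,0],"turn":[0,0,0]}]'
python3 -m crank '[{"offset":[0.0002,-0.001,-0.005],"turn":[0,0,0]},{"offset":[0,0,0],"turn":[0,0,0]}]'
python3 -m crank '[{"offset":[0,0,-0.005],"turn":[0,0,0]},{"offset":[0,0,0],"turn":[0,0,0]}]'
```

```text
clock: 34.78
tool_pos: [0.514, 0.0872, 0.1603]
tool_rot: [-0.054, 0.999, -0.004, 0.0]
force: [0.4, -4.4, -0.4]
finger_gap: 0.0076
clock: 35.02
tool_pos: [0.5141, 0.0867, 0.1583]
tool_rot: [-0.053, 0.999, -0.004, 0.0]
force: [0.8, -4.9, 0.7]
finger_gap: 0.0074
clock: 35.28
tool_pos: [0.5142, 0.0863, 0.1564]
tool_rot: [-0.053, 0.999, -0.005, 0.0]
force: [1.0, -7.4, 1.4]
finger_gap: 0.0074
```

```bash
python3 -m crank '[{"offset":[0,0.002,-0.004],"turn":[0,0,0]},{"offset":[0,0,0],"turn":[0,0,0]}]'
python3 -m crank '[{"offset":[0,0.002,-0.004],"turn":[0,0,0]},{"offset":[0,0,0],"turn":[0,0,0]}]'
python3 - <<'E'
from h import *
im=optics.get_image("scene"); cv2.imwrite("pics/s18.png",cv2.resize(im["pixels"][130:250,270:450,::-1],None,fx=4,fy=4))
s=telemetry.observe();print(s["tool_pos"],s["force"])
E
```

```text
clock: 35.52
tool_pos: [0.5142, 0.0862, 0.1558]
tool_rot: [-0.054, 0.999, -0.006, 0.001]
force: [-3.6, -13.8, 9.6]
finger_gap: 0.0076
clock: 35.78
tool_pos: [0.5143, 0.0862, 0.1556]
tool_rot: [-0.054, 0.999, -0.006, 0.001]
force: [-9.8, -17.9, 22.5]
finger_gap: 0.0077
[0.51434092 0.08618583 0.15564733] [-10.08520213 -18.22798529  21.29192486]
```

View pics/s18.png

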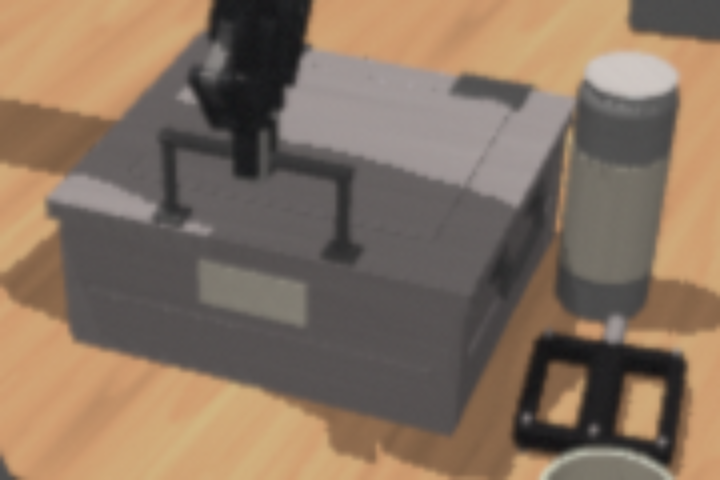

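The lid sits on the rim: the force rose to 22 N and the outline is the same as in the first picture. I'll relieve, release and withdraw.

```bash
python3 -m crank '[{"offset":[0,0,0.004],"turn":[0,0,0]},{"offset":[0,0,0],"turn":[0,0,0]}]' -1
python3 -m crank '[{"offset":[0,0,0],"turn":[0,0,0]},{"offset":[0,0,0],"turn":[0,0,0]},{"offset":[0,0,0],"turn":[0,0,0]},{"offset":[0,0,0],"turn":[0,0,0]},{"offset":[0,0,0.02],"turn":[0,0,0]},{"offset":[0,0,0.05],"turn":[0,0,0]},{"offset":[0,0,0.1],"turn":[0,0,0]},{"offset":[0,0,0.12],"turn":[0,0,0]},{"offset":[-0.04,0,0.12],"turn":[0,0,0]},{"offset":[-0.08,0,0.05],"turn":[0,0,0]},{"offset":[-0.05,0,0],"turn":[0,0,0]},{"offset":[0,0,0],"turn":[0,0,0]}]' 0.2
python3 - <<'E'
from h import *
for c in("scene","top"):
    im=optics.get_image(c); cv2.imwrite(f"pics/{c}19.png",im["pixels"][:,:,::-1])
    if 1:
        a=cv2.imread(f"pics/{c}0.png").astype(int); b=im["pixels"][:,:,::-1].astype(int)
        cv2.imwrite(f"pics/{c}diff.png",np.clip(np.abs(a-b)*3,0,255).astype(np.uint8))
print(telemetry.observe()["clock"],telemetry.observe()["force"])
E
```

```text
clock: 36.08
tool_pos: [0.5142, 0.0862, 0.1558]
tool_rot: [-0.053, 0.999, -0.006, 0.001]
force: [-4.0, -19.2, 8.3]
finger_gap: 0.0073
clock: 37.58
tool_pos: [0.4455, 0.0888, 0.3398]
tool_rot: [-0.054, 0.999, -0.004, 0.001]
force: [1.0, 0.5, -0.3]
finger_gap: 0.0508
37.675 [-0.3321032  -0.12050494 -0.57061454]
```

View pics/scene19.png

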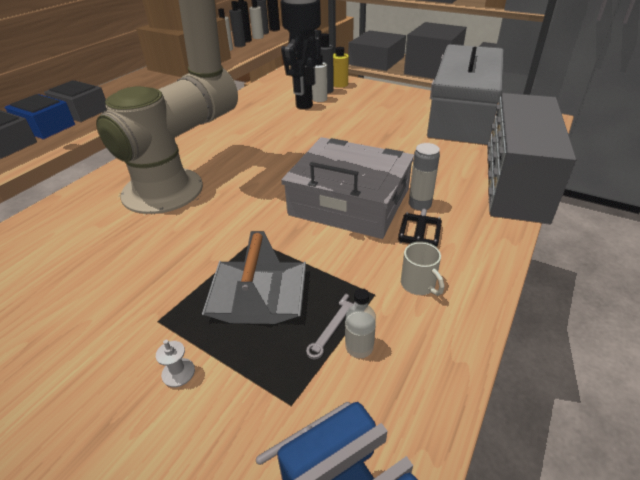

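View pics/top19.png

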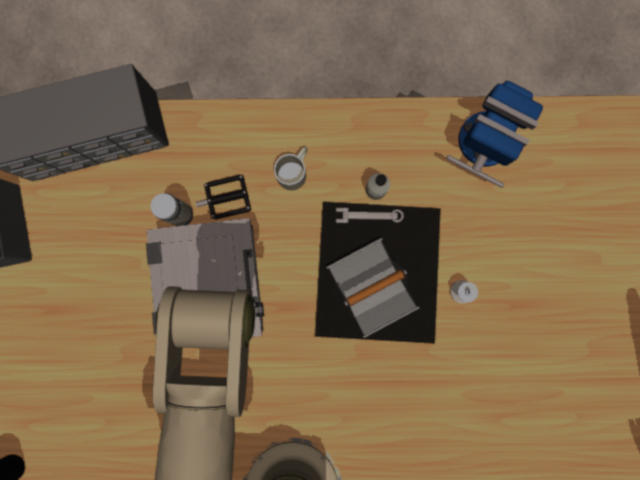

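View pics/scenediff.png

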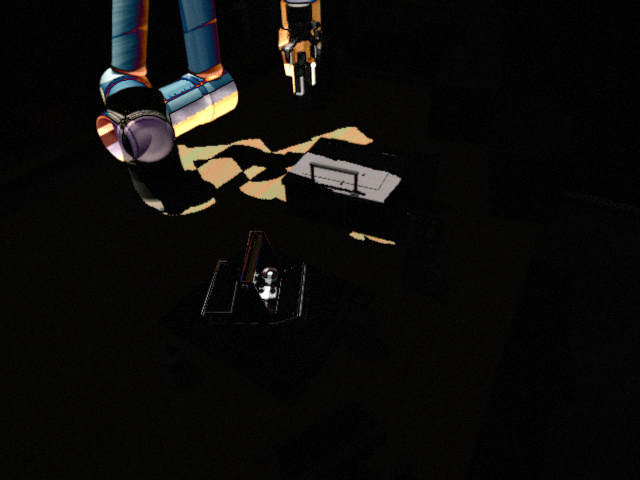

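View pics/topdiff.png

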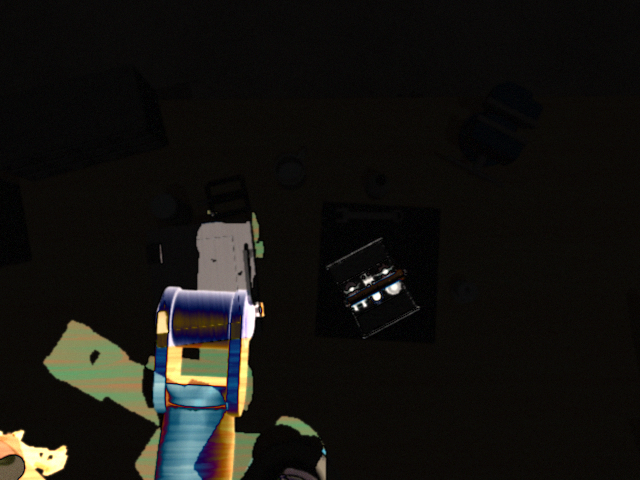

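The lid is shut at (350,175), the empty tray stands upright on the mat, and none of the bystanders shows up in the difference images. The arm is clear of everything, so I'll hand in.

```bash
python3 -c "
from bench import order; print(order.finish_job())"
```

```text
the job is handed in; nothing more can be done
None
```

The job is done and handed in at about 38 s of the 72 s allowed. The bin's lid is shut with all six parts inside, and the empty tray stands upright on the mat.

- **Lid opening:** I gripped the handle and swung the lid to its stop. It stayed open by itself after release.
- **Tipping:** I first tipped the tray toward the robot, but joint 5 would have reached its limit before 60°. I levelled it with no parts lost, moved 60 mm back and tipped the other way to 65°. The load fell by about 3.7 N, close to the parts' 0.35 kg, and the top picture showed all six in the bin.
- **Tray:** It is back on the mat within about 1 mm of where it started, upright and empty.
- **Lid closing:** I gripped the handle again and lowered the lid along its arc, creeping the last few millimetres until it touched the rim. The wrist force at that point was about 30 N (22 N of it vertical), well under the 120 N limit.

**Last checks:** Pictures compared with those from the start show changes only in the arm, its shadows and the tray and its parts. The spanner, oil, spray can, pedal, hub and mug show no change. After release the gripper touches nothing, with the force near zero. None of the final checks failed. The only disagreement along the way was a 4–6 mm error in the lid arc on opening, which gave up to about 20 N at the wrist.

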